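# Charge the grinding jar

### The job

Charge the bench mill: lift the metal cup with its six steel balls out of its dock by the tab, stand it upright on the black mat and let go, so that you can take it again by its two flat sides. Tip it over its sloping lip so that all six balls fall into the open jar on the mill, stand the empty cup upright on the mat again, and then press the mill's start plunger fully down and let it come back up. Leave the brown bottle, the white squeeze bottle, the burner cap and the matchbox where they stand.

Things in the scene. Friction and masses are not known exactly. Their poses are not given: they have to be found in the camera images.
- cup: Loose open cup of bare sheet metal, walls 3 mm, 0.13 to 0.21 kg empty, plus 0.1 kg of balls. Origin: underside, under the flat base (x = -24 to 20 mm). Its x points towards the sloping pouring lip, y across, z up. Back wall upright at x = -24 mm, 50 mm high; the front wall slopes outward 35 degrees from upright, so balls roll out once it is tipped about 60 degrees or more, lip down
- cup_tab (a point): Middle of the lifting tab on top of the cup's back wall, 22.5 mm behind the cup's origin (-x) and 60 mm above it; axes as the cup's. The tab is 8 mm thick in x, 24 mm wide in y, and its top is 8 mm above this point. In the dock only the tab can be gripped, across its 8 mm
- cup_grip (a point): Point between the cup's two flat, upright, parallel side walls, on the cup's axis, 30 mm above its underside. The walls' outer faces are at y = -28.5 and +28.5 mm (57 mm apart), 50 mm high: grip across them for pouring, once the cup is out of the dock
- cup_lip (a point): Middle of the cup's pouring lip: 51.5 mm in front of the cup's origin (+x), 45 mm up; the lip is 57 mm wide.
- dock: Fixed holder of the cup: aluminium plate 70 x 106 x 6 mm with two grey plastic cheeks, 20 mm thick, up to z = 58 mm, 66 mm apart, on both sides (y) of the cup; open in front and behind. Origin: underside, centre; x as the cup's x at the start (cup within 3 mm of its middle, turned under 0.03 rad, on the plate at z = 6 mm). Lift the cup straight up 60 mm to clear it
- mat: Fixed black rubber mat 160 x 160 x 4 mm on the desk. Origin: underside, centre; top at z = 4 mm; x, y along its sides.
- mill: Fixed grey bench mill: housing 200 mm (x) x 120 mm (y), top at z = 40 mm, on feet. Towards its -x end (nearer the robot) stands an open round steel jar, centre at x = -42 mm; towards its +x end the start plunger at x = +66 mm. Origin: underside, centre.
- jar_mouth (a point): Centre of the mouth of the mill's jar, at rim height (95 mm above the desk); the jar is 92 to 94 mm in outer diameter, 84 mm clear inside.
- jar_floor (a point): Centre of the jar's inner floor, 51 mm below its mouth.
- plunger_top (a point): Centre of the top of the mill's start plunger when up: a steel push button, 28 mm in diameter, in a black housing; pressed straight down. The jar's axis is 108 mm from it.
- plunger (a joint): Travel of the start plunger: 0 up, 0.010 m fully down; sprung, about 6 N at full stroke, returns by itself.
- ball_0: One of six equal loose steel balls, 16 mm in diameter, 17 g; origin: its centre. At the start it lies on the cup's floor.
- ball_1: One of six equal loose steel balls, 16 mm in diameter, 17 g; origin: its centre. At the start it lies on the cup's floor.
- ball_2: One of six equal loose steel balls, 16 mm in diameter, 17 g; origin: its centre. At the start it lies on the cup's floor.
- ball_3: One of six equal loose steel balls, 16 mm in diameter, 17 g; origin: its centre. At the start it lies on the cup's floor.
- ball_4: One of six equal loose steel balls, 16 mm in diameter, 17 g; origin: its centre. At the start it lies on the cup's floor.
- ball_5: One of six equal loose steel balls, 16 mm in diameter, 17 g; origin: its centre. At the start it lies on the cup's floor.
- amber_bottle: Loose bystander: brown glass bottle with black cap, 77 mm in diameter, 180 mm high, behind the work; origin: underside, centre. (The fixed furniture behind the work: a microwave with files on top, taller than the wrist, fills x above 0.67 m from y = -0.46 to 0.03 m of the robot's frame; keep the wrist in front of it.)
- wash_bottle: Loose bystander: white plastic squeeze bottle with red cap and bent spout, 67 mm in diameter, 97 mm over the spout, 177 mm high, behind the work; origin: underside, centre.
- burner_cap: Loose bystander: white cylindrical cap 31 mm in diameter, 30 mm high, on the desk among the task's things; origin: underside, centre.
- matchbox: Loose bystander: matchbox 38 x 50 x 15 mm on the desk among the task's things; origin: underside, centre.

How it is judged:
On the way, in this order (a step that is already met when the one before it is completed fails the run):
1. the cup stands upright on the mat, released, with all six balls in it (x of cup in the frame of mat between -0.08 and 0.08 m and y of cup in the frame of mat between -0.08 and 0.08 m and z of cup in the frame of mat below 0.009 m and angle between cup's own z axis and vertical below 0.12 rad and contact force between the fingers and cup below 0.1 N and linear speed of cup below 0.02 m/s and distance between each of ball_0, ball_1, ball_2, ball_3, ball_4, ball_5 and cup below 0.065 m and height (world z) of each of ball_0, ball_1, ball_2, ball_3, ball_4, ball_5 above 0.011 m), for 0.2 s.
2. the cup is held, tipped by more than 0.6 rad, over the jar (angle between cup's own z axis and vertical above 0.6 rad and contact force between the fingers and cup above 0.5 N and horizontal distance between cup_lip and jar_mouth below 0.08 m and z of cup_lip in the frame of jar_mouth above -0.02 m), for 0.1 s.
3. all six balls are in the jar (horizontal distance between each of ball_0, ball_1, ball_2, ball_3, ball_4, ball_5 and jar_floor below 0.042 m and z of each of ball_0, ball_1, ball_2, ball_3, ball_4, ball_5 in the frame of jar_floor below 0.049 m), for 0.2 s.
4. the cup stands upright on the mat again, released (x of cup in the frame of mat between -0.08 and 0.08 m and y of cup in the frame of mat between -0.08 and 0.08 m and z of cup in the frame of mat below 0.009 m and angle between cup's own z axis and vertical below 0.12 rad and contact force between the fingers and cup below 0.1 N and linear speed of cup below 0.02 m/s), for 0.2 s.
5. the plunger is pressed down at least 9 of its 10 mm (value of joint plunger above 0.009 m), for 0.05 s.
At the end, for the whole second after the job is handed in: All six balls lie in the jar (below its rim), the empty cup stands upright (within 0.12 rad) on the mat (its origin over the mat), released and at rest, and the plunger is back up (within 2 mm) (all of step 3 and all of step 4 and value of joint plunger below 0.002 m); the robot touches nothing.
It fails at once if a bystander (brown bottle, squeeze bottle, burner cap, matchbox) is moved more than 5 cm or tipped over (distance of any of amber_bottle, wash_bottle, burner_cap, matchbox from where it was at the start of the episode above 0.05 m or angle between any of amber_bottle, wash_bottle, burner_cap, matchbox's own z axis and vertical above 0.6 rad).
It also fails if it takes over 72 s, if anything falls off the work surface, if the arm or the gripper's body presses on something with over 40 N, if the wrist force passes 120 N, or if a joint passes its speed limit or range.

### The arm

A 6-joint arm with a two-finger parallel gripper is mounted at the origin on a cart in front of the work surface, level with it; the furniture and walls round the work are solid. World frame = base frame: x ahead of the robot, y to its left, z up, the work surface at z = 0. Lengths are in m, angles in rad, forces in N, time in s.
With the tool pointing down it reaches from about 0.325 to 0.9 m from the base axis. Payload 6.1 kg.
Tool frame: the origin (TCP) lies between the finger pads; the fingertips stand 11 mm ahead of it and the grasp point (between the pads) lies 8 mm behind it; z points along the fingers, y is the line along which they close (so a half turn about z gives the same grasp; the last joint's range is limited). The gripper opens to 85 mm and grips with 20 to 120 N. Pads are 22 mm wide; open, the fingers measure 114 mm over their backs; the gripper's body (76 mm by 85 mm) begins 54 mm behind the grasp point. The pads swing forward as they close: fully open they stand 13 mm farther back than shut.
Start: joints at [-1.342, 0.22, 1.526, -0, 1.395, -0.126], TCP at [0.217, -0.586, 0.242] pointing down, gripper open.
Joint ranges: [-2.98, 2.98], [-0.91, 2.08], [0.09, 2.57], [-1.24, 4.39], [0.2, 2.65], [-2.68, 2.68]. Speed limits (rad/s): [2.57, 2.57, 3.01, 3.14, 3.14, 3.14].

### API

Orientations are given as a unit quaternion [x, y, z, w].
In Python, from cell import get_state, vision, close_job gives the robot as it stands.
- The arm moves only by the tool apply_moves, never from a script. Its arguments are lists of equal length, an entry for each row: "offset": the shift along the tool's x, y, z normalised to -1 to 1, where 1 is 0.1 m, a list of three; "turn": the turn, a rotation vector about the tool's x, y, z normalised to -1 to 1, where 1 is pi rad, a list of three; "claw": the opening, from 0 (shut) to 1 (fully open). In form: {"offset": [[x, y, z], ...], "turn": [[wx, wy, wz], ...], "claw": [claw, ...]}. A call has 1 to 12 rows; each row is the pose to reach, as a shift and turn from the pose commanded when the call began, along the tool's axes at that moment, turning the shorter way round; what a row does not reach only later rows make up. A row lasts 1/12 s, in which the tool goes at most 41.7 mm and 7.16 degrees, less where a joint would pass 70% of its speed; a pose out of reach is approached as far as the arm can. A call with a number of a shift or a turn outside -1 to 1 is refused whole. A call with a gripper value outside its range is refused whole. The fingers move at their own pace and stop on an object; "newtons" is the grip in N (left out, the last holds). Time passes only in rows, so rows that repeat a pose let the fingers close. It gives the time, the measured TCP pose, the force, the opening and the grip force at its end, in the units of the state.
- get_state(): the state, without advancing time (a new reading comes with each control period).
- vision.camera(name): name is "scene" or "top" or "wrist"; returns a dict with "image" (400x640x3 uint8, red, green, blue), "range_z" (400x640 float32, m along the optical axis (not along the pixel's ray), 0 where there is no reading), "fx", "fy", "cx", "cy" (pixels), "k1" (the pictures are not rectified: a ray, as slopes to the right and down, at radius r is drawn at 1 + k1 r^2 times it, then the intrinsics apply), "R" (3x3) and "t" (3): a world point X has camera coordinates R X + t. Camera axes: x right, y down, z forward; pixel columns grow to the right and rows downward; lengths in m; the calibration is good to about 2 mm. A picture is of the moment at which its call begins.
- close_job(): hands the job in; it is judged then, once.
The state is a dict: "time_s": time; "joint_pos": joint angles; "joint_velocities": joint speeds; "tau": joint torques, N m; "eef_pos": TCP position; "tool_rot": TCP orientation; "contact_force": force on the tool from outside, world axes, zero at the start; "wrist_torque": the same for the moment, N m; "opening": finger opening in m; "grasp_force": force on a finger pad.
Only numpy, scipy, OpenCV 4.12 (cv2) and the standard library are available. Lean on these libraries where they do the work, as an engineer would, in place of code of your own. Each camera call takes 0.05 s, during which the arm holds its last target. There are 200 camera calls.

## Working session

There is one attempt and no reset: what is moved stays moved. The work goes in short steps, Python scripts to look and compute and a tool call to move; the robot and the scene stay as the last step left them, time stands still between calls to the robot, and variables do not carry over. Pictures are saved under pics/ and viewed, at most 10 in all, crops included, and the job is handed in when it is done.

Besides the shell and the picture viewer there is one more tool, called after "Request:" by a JSON object that holds its "fn" and its "kwargs". apply_moves: Moves the arm, as the interface text tells. Its arguments: {"type":"object","properties":{"offset":{"type":"array"},"turn":{"type":"array"},"claw":{"type":"array"},"newtons":{"type":"number"}},"required":["offset","turn","claw"]}

```bash
ls; mkdir -p pics; cat > h.py <<'E'
import numpy as np, cv2
from cell import get_state, vision
def grab(n):
    c=vision.camera(n); np.savez('/tmp/%s.npz'%n,**c); return c
def load(n): return dict(np.load('/tmp/%s.npz'%n))
def rays(c,uv):
    uv=np.atleast_2d(np.asarray(uv,float)); K=np.array([[c['fx'],0,c['cx']],[0,c['fy'],c['cy']],[0,0,1]],float)
    p=cv2.undistortPoints(uv.reshape(-1,1,2),K,np.array([float(c['k1']),0,0,0,0])).reshape(-1,2)
    # model: drawn = (1+k1 r^2)*ray, same as OpenCV
    d=np.c_[p,np.ones(len(p))]; return -c['R'].T@c['t'], d@c['R']   # d scaled to z=1
def plane(c,uv,z):
    o,d=rays(c,uv); return o+d*((z-o[2])/d[:,2])[:,None]
def cloud(c):
    h,w=c['range_z'].shape; u,v=np.meshgrid(np.arange(w),np.arange(h))
    o,d=rays(c,np.c_[u.ravel(),v.ravel()]); P=(o+d*c['range_z'].reshape(-1,1)).reshape(h,w,3)
    P[c['range_z']==0]=np.nan; return P
E
python3 - <<'E'
from h import *
s=get_state(); print({k:np.round(v,3) for k,v in s.items()})
for n in('scene','top'):
    c=grab(n); cv2.imwrite('pics/%s0.png'%n,c['image'][:,:,::-1]); print(n,-c['R'].T@c['t'],c['R'][2],c['fx'])
E
```

```text
pics
{'time_s': np.float64(0.0), 'joint_pos': array([-1.342,  0.221,  1.528, -0.   ,  1.395, -0.126]), 'joint_velocities': array([-0.003, -0.   , -0.001,  0.001,  0.   ,  0.001]), 'tau': array([-1.0000e-03, -4.9691e+01, -3.8939e+01, -0.0000e+00,  1.1000e-02,
       -0.0000e+00]), 'eef_pos': array([ 0.217, -0.585,  0.241]), 'tool_rot': array([ 0.984,  0.176, -0.   , -0.001]), 'contact_force': array([-1.006, -0.634,  0.323]), 'wrist_torque': array([-0.016, -0.023, -0.007]), 'grasp_force': np.float64(0.0), 'opening': np.float64(0.085)}
scene [-0.26245217  0.7341584   0.85046972] [ 0.59920709 -0.55747631 -0.57460511] 499.7485788541282
top [0.36627955 0.00285411 1.27899242] [ 0.13605943  0.00831705 -0.99066576] 399.34718736218156
```

View pics/scene0.png

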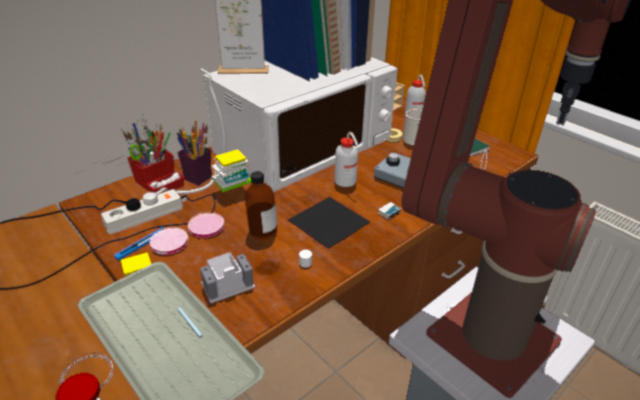

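View pics/top0.png

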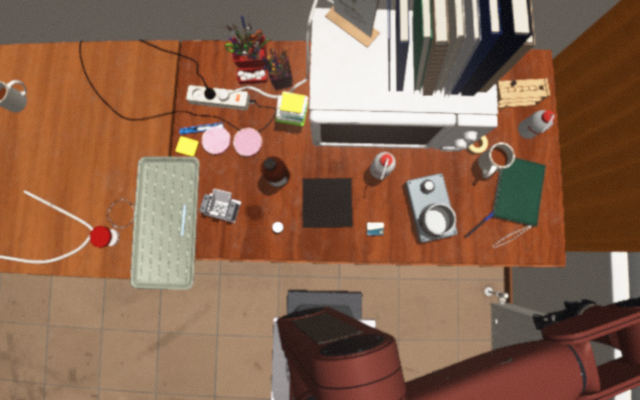

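The scene shows the dock and cup at scene (228,278) / top (221,206), and the mat at top (328,203). The mill jar is at top (438,220) and its plunger at top (428,185). The burner cap is at top (278,228), the matchbox at (375,229), the brown bottle at (275,170) and the squeeze bottle at (383,165). Next I take measurements and an enlarged crop.

```bash
python3 - <<'E'
from h import *
t=load('top');s=load('scene')
P=cloud(t); I=t['image']
for n,u,v in [('cup',221,206),('mat',328,203),('jar',438,220),('plg',428,185),('cap',278,227),('box',375,229),('amb',275,165),('wash',383,162)]:
    print(n,np.round(P[v,u],3))
# mat: black
hsv=cv2.cvtColor(I,cv2.COLOR_RGB2HSV)
m=((I.max(2)<50)).astype(np.uint8); m[:, :295]=0;m[:,360:]=0;m[:170]=0;m[235:]=0
k=max(cv2.findContours(m,0,1)[0],key=cv2.contourArea); r=cv2.minAreaRect(k); b=cv2.boxPoints(r)
print('mat',np.round(plane(t,[r[0]],.004),3),np.round(plane(t,b,.004),3).tolist())
a=cv2.resize(I[175:240,190:260],None,fx=5.5,fy=5.5,interpolation=2)
b=cv2.resize(s['image'][240:310,190:265],None,fx=5.2,fy=5.2,interpolation=2)
H=max(a.shape[0],b.shape[0]); f=lambda x:cv2.copyMakeBorder(x,0,H-x.shape[0],0,0,0)
cv2.imwrite('pics/crop1.png',np.hstack([f(a),f(b)])[:,:,::-1])
# height map rows above desk near dock
for name,c in(('top',t),('scene',s)):
    Q=cloud(c).reshape(-1,3); 
    g=Q[(Q[:,2]>.03)&(Q[:,2]<.12)&(Q[:,0]>.4)&(Q[:,0]<.7)]
    d=g[(g[:,1]>.2)]; j=g[(g[:,1]<-.15)]
    for e in(d,j): print(name,len(e),np.round(e.min(0),3),np.round(e.max(0),3)) if len(e) else 0
E
```

```text
cup [0.494 0.336 0.027]
mat [ 0.514 -0.004  0.007]
jar [ 0.464 -0.347  0.043]
plg [ 0.569 -0.311  0.068]
cap [0.432 0.152 0.028]
box [ 0.433 -0.153  0.02 ]
amb [0.6   0.15  0.169]
wash [ 0.622 -0.16   0.143]
mat [[ 0.514 -0.     0.004]] [[0.584, 0.076, 0.004], [0.587, -0.073, 0.004], [0.445, -0.075, 0.004], [0.442, 0.071, 0.004]]
top 667 [0.4   0.201 0.03 ] [0.592 0.731 0.117]
top 5500 [ 0.4   -0.878  0.03 ] [ 0.7  -0.15  0.12]
scene 1565 [0.4  0.2  0.03] [0.61  0.733 0.119]
scene 3324 [ 0.4   -0.956  0.03 ] [ 0.7  -0.15  0.12]
```

View pics/crop1.png

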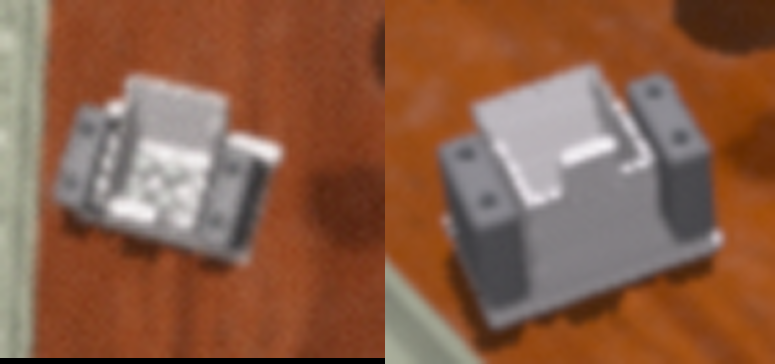

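The left crop shows the top view: the cup sits between two grey cheeks with its lip towards +x. The tab is the white bar at crop (132,210), about top (214,213). In the right crop, the tab is at about scene (303,270). Now I swing the arm over there.

Request:
{"fn": "apply_moves", "kwargs": {"offset": [[0.22, -0.31, -0.04], [0.44, -0.62, -0.08], [0.66, -0.94, -0.12]], "turn": [[0, 0, 0], [0, 0, 0], [0, 0, 0]], "claw": [1, 1, 1]}}

```text
time_s: 0.35
eef_pos: [0.2461, -0.4735, 0.2529]
tool_rot: [0.984, 0.176, -0.0, -0.001]
contact_force: [0.4, 0.2, 0.3]
opening: 0.0854
grasp_force: 0.0
```

Request:
{"fn": "apply_moves", "kwargs": {"offset": [[0.22, -0.31, -0.04], [0.44, -0.62, -0.08], [0.66, -0.94, -0.12]], "turn": [[0, 0, 0], [0, 0, 0], [0, 0, 0]], "claw": [1, 1, 1]}}

```text
time_s: 0.6
eef_pos: [0.2756, -0.362, 0.2658]
tool_rot: [0.984, 0.176, -0.0, -0.0]
contact_force: [0.5, 0.2, 0.5]
opening: 0.0855
grasp_force: 0.0
```

Request:
{"fn": "apply_moves", "kwargs": {"offset": [[0.22, -0.31, -0.04], [0.44, -0.62, -0.08], [0.66, -0.94, -0.12]], "turn": [[0, 0, 0], [0, 0, 0], [0, 0, 0]], "claw": [1, 1, 1]}}

```text
time_s: 0.85
eef_pos: [0.3047, -0.251, 0.2781]
tool_rot: [0.984, 0.176, -0.0, -0.0]
contact_force: [0.9, -0.6, 1.0]
opening: 0.0851
grasp_force: 0.0
```

```bash
cat > log.py <<'E'
import json
from h import *
s=get_state(); d={k:np.asarray(v).tolist() for k,v in s.items()}
open('log.jsonl','a').write(json.dumps(d)+'\n')
print(round(s['time_s'],2),np.round(s['eef_pos'],4),np.round(s['tool_rot'],4),np.round(s['joint_pos'],3),np.round(s['contact_force'],1),round(float(s['opening']),4),round(float(s['grasp_force']),1))
E
python3 log.py
python3 - <<'E'
from h import *
t=load('top');s=load('scene')
print(plane(t,[[214,213.2]],.074), plane(s,[[303,270]],.074))
E
```

```text
0.85 [ 0.3047 -0.251   0.2781] [ 9.844e-01  1.761e-01 -0.000e+00 -2.000e-04] [-0.89  -0.388  2.03   0.     1.5    0.327] [ 0.9 -0.6  1. ] 0.0851 0.0
[[0.46678434 0.34349637 0.074     ]] [[0.35927338 0.22103751 0.074     ]]
```

Request:
{"fn": "apply_moves", "kwargs": {"offset": [[0.22, -0.31, 0], [0.44, -0.62, 0], [0.66, -0.94, 0]], "turn": [[0, 0, 0], [0, 0, 0], [0, 0, 0]], "claw": [1, 1, 1]}}

```text
time_s: 1.1
eef_pos: [0.3339, -0.1401, 0.2782]
tool_rot: [0.984, 0.176, 0.0, 0.0]
contact_force: [1.3, -0.7, 0.8]
opening: 0.0853
grasp_force: 0.0
```

Request:
{"fn": "apply_moves", "kwargs": {"offset": [[0.22, -0.31, 0], [0.44, -0.62, 0], [0.66, -0.94, 0]], "turn": [[0, 0, 0], [0, 0, 0], [0, 0, 0]], "claw": [1, 1, 1]}}

```text
time_s: 1.35
eef_pos: [0.3631, -0.0289, 0.2782]
tool_rot: [0.984, 0.176, 0.0, 0.0]
contact_force: [1.6, -0.1, 1.1]
opening: 0.0855
grasp_force: 0.0
```

Request:
{"fn": "apply_moves", "kwargs": {"offset": [[0.22, -0.31, 0], [0.44, -0.62, 0], [0.66, -0.94, 0]], "turn": [[0, 0, 0], [0, 0, 0], [0, 0, 0]], "claw": [1, 1, 1]}}

```text
time_s: 1.6
eef_pos: [0.3924, 0.0824, 0.2782]
tool_rot: [0.984, 0.177, 0.0, 0.0]
contact_force: [1.9, -0.3, 0.9]
opening: 0.0854
grasp_force: 0.0
```

Request:
{"fn": "apply_moves", "kwargs": {"offset": [[0.22, -0.31, 0], [0.44, -0.62, 0], [0.66, -0.94, 0]], "turn": [[0, 0, 0], [0, 0, 0], [0, 0, 0]], "claw": [1, 1, 1]}}

```text
time_s: 1.85
eef_pos: [0.4216, 0.1935, 0.278]
tool_rot: [0.984, 0.177, -0.0, 0.0]
contact_force: [0.5, 0.2, 0.1]
opening: 0.0854
grasp_force: 0.0
```

```bash
python3 log.py; python3 -c "
from h import *
c=grab('wrist'); cv2.imwrite('pics/w0.png',c['image'][:,:,::-1]); print(-c['R'].T@c['t'],c['R'])"
```

```text
1.85 [0.4216 0.1935 0.278 ] [ 9.843e-01  1.767e-01 -0.000e+00  1.000e-04] [ 0.26  -0.198  1.882 -0.     1.458  1.476] [0.5 0.2 0.1] 0.0854 0.0
[0.48539968 0.2183411  0.40869713] [[ 0.34777178 -0.9375787   0.00098414]
 [-0.90298591 -0.33465757  0.26948238]
 [-0.25233159 -0.09460704 -0.96300482]]
```

View pics/w0.png

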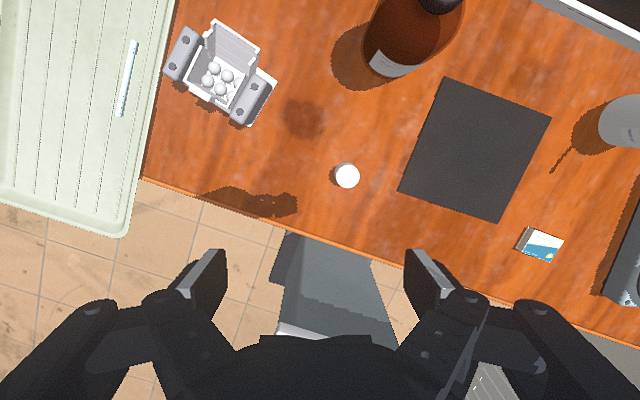

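The wrist view shows the cup with its balls at (222,78), cheek screw holes near (182,38), (172,66), (255,87) and (239,112), the mat at (475,150), the burner cap at (346,176) and the matchbox at (540,244).

```bash
python3 - <<'E'
from h import *
c=load('wrist'); g=cv2.cvtColor(c['image'],cv2.COLOR_RGB2GRAY)
pts=[]
for u,v in[(182,38),(172,66),(255,87),(239,112)]:
    w=g[v-5:v+6,u-5:u+6].astype(float); q=np.clip(np.median(w)-15-w,0,None); y,x=np.mgrid[-5:6,-5:6]
    pts.append([u+(q*x).sum()/q.sum(),v+(q*y).sum()/q.sum()])
W=plane(c,pts,.058); print(np.round(pts,1).tolist(),np.round(W,4).tolist())
d1=W[0]-W[1];d2=W[2]-W[3];print('yaw',[np.arctan2(d[1],d[0]) for d in(d1,d2)], np.linalg.norm(d1),np.linalg.norm(d2))
a=(W[0]+W[1])/2-(W[2]+W[3])/2; print('perp yaw',np.arctan2(a[1],a[0])-np.pi/2,'sep',np.linalg.norm(a),'ctr',W.mean(0))
I=c['image']; m=((I.max(2)<75)).astype(np.uint8); m[:70]=0;m[230:]=0;m[:,:390]=0;m[:,560:]=0
k=max(cv2.findContours(m,0,1)[0],key=cv2.contourArea); r=cv2.minAreaRect(cv2.convexHull(k))
p=cv2.approxPolyDP(k,8,True)[:,0]; B=plane(c,p,.004); print('mat',p.tolist(),np.round(B,3).tolist(),B.mean(0))
P=cloud(c); print('desk',P[200,340],'mat z',P[150,475],'cheeks',P[52,178],P[100,248])
E
```

```text
[[183.9, 38.9], [172.3, 66.2], [254.1, 86.5], [239.3, 111.4]] [[0.5151, 0.379, 0.058], [0.4842, 0.3844, 0.058], [0.495, 0.2937, 0.058], [0.4639, 0.3015, 0.058]]
yaw [np.float64(-0.17444642079077533), np.float64(-0.24481830778592656)] 0.031352992832801636 0.032108355135683816
perp yaw -0.23580230557052317 sep 0.08650116712473813 ctr [0.48955416 0.33962213 0.058     ]
mat [[470, 118], [448, 133], [463, 139], [454, 152], [445, 143], [459, 154], [446, 159], [454, 176], [461, 163], [467, 171], [454, 181], [477, 180], [470, 185], [485, 191], [508, 158], [517, 162], [516, 153], [502, 158], [513, 143], [501, 134], [513, 130]] [[0.559, 0.027, 0.004], [0.531, 0.045, 0.004], [0.531, 0.023, 0.004], [0.511, 0.026, 0.004], [0.518, 0.043, 0.004], [0.511, 0.018, 0.004], [0.499, 0.032, 0.004], [0.482, 0.011, 0.004], [0.501, 0.01, 0.004], [0.494, -0.003, 0.004], [0.475, 0.008, 0.004], [0.488, -0.022, 0.004], [0.478, -0.016, 0.004], [0.478, -0.041, 0.004], [0.53, -0.048, 0.004], [0.53, -0.062, 0.004], [0.54, -0.055, 0.004], [0.527, -0.04, 0.004], [0.551, -0.044, 0.004], [0.555, -0.022, 0.004], [0.566, -0.035, 0.004]] [ 0.51703493 -0.0069223   0.004     ]
desk [0.39383613 0.14601806 0.00053036] mat z [5.23928406e-01 2.23325412e-04 3.63514746e-03] cheeks [0.50030126 0.38149563 0.05881782] [0.4789767  0.29605964 0.05693356]
```

Request:
{"fn": "apply_moves", "kwargs": {"offset": [[0.48, -0.63, 0], [0.48, -0.63, 0]], "turn": [[0, 0, 0], [0, 0, 0]], "claw": [1, 1]}}

```text
time_s: 2.07
eef_pos: [0.4446, 0.2686, 0.2777]
tool_rot: [0.984, 0.176, -0.0, 0.0]
contact_force: [0.2, -0.9, 0.8]
opening: 0.0853
grasp_force: 0.0
```

Request:
{"fn": "apply_moves", "kwargs": {"offset": [[0.48, -0.63, 0], [0.48, -0.63, 0]], "turn": [[0, 0, 0], [0, 0, 0]], "claw": [1, 1]}}

```text
time_s: 2.23
eef_pos: [0.468, 0.3451, 0.2777]
tool_rot: [0.984, 0.177, -0.0, 0.0]
contact_force: [0.8, -0.6, 0.2]
opening: 0.0853
grasp_force: 0.0
```

Request:
{"fn": "apply_moves", "kwargs": {"offset": [[0, 0, 0], [0, 0, 0], [0, 0, 0], [0, 0, 0], [0, 0, 0], [0, 0, 0], [0, 0, 0], [0, 0, 0], [0, 0, 0], [0, 0, 0], [0, 0, 0], [0, 0, 0]], "turn": [[0, 0, -0.437], [0, 0, -0.437], [0, 0, -0.437], [0, 0, -0.437], [0, 0, -0.437], [0, 0, -0.437], [0, 0, -0.437], [0, 0, -0.437], [0, 0, -0.437], [0, 0, -0.437], [0, 0, -0.437], [0, 0, -0.437]], "claw": [1, 1, 1, 1, 1, 1, 1, 1, 1, 1, 1, 1]}}

```text
time_s: 3.23
eef_pos: [0.4678, 0.3427, 0.2777]
tool_rot: [0.648, 0.762, -0.0, -0.0]
contact_force: [-0.7, -0.1, -0.1]
opening: 0.0852
grasp_force: 0.0
```

Request:
{"fn": "apply_moves", "kwargs": {"offset": [[0, 0, 0], [0, 0, 0], [0, 0, 0], [0, 0, 0], [0, 0, 0], [0, 0, 0], [0, 0, 0], [0, 0, 0], [0, 0, 0], [0, 0, 0], [0, 0, 0], [0, 0, 0]], "turn": [[0, 0, -0.437], [0, 0, -0.437], [0, 0, -0.437], [0, 0, -0.437], [0, 0, -0.437], [0, 0, -0.437], [0, 0, -0.437], [0, 0, -0.437], [0, 0, -0.437], [0, 0, -0.437], [0, 0, -0.437], [0, 0, -0.437]], "claw": [1, 1, 1, 1, 1, 1, 1, 1, 1, 1, 1, 1]}}

```text
time_s: 4.23
eef_pos: [0.4678, 0.3428, 0.2779]
tool_rot: [0.02, 1.0, -0.0, -0.0]
contact_force: [0.2, -0.4, -0.6]
opening: 0.0852
grasp_force: 0.0
```

Request:
{"fn": "apply_moves", "kwargs": {"offset": [[0, 0, 0.2], [0, 0, 0.5], [0, 0, 0.8], [0, 0, 0.8], [0, 0, 0.8], [0, 0, 0.8], [0, 0, 0.8], [0, 0, 0.8], [0, 0, 0.8], [0, 0, 0.8], [0, 0, 0.8], [0, 0, 0.8]], "turn": [[0, 0, -0.437], [0, 0, -0.437], [0, 0, -0.437], [0, 0, -0.437], [0, 0, -0.437], [0, 0, -0.437], [0, 0, -0.437], [0, 0, -0.437], [0, 0, -0.437], [0, 0, -0.437], [0, 0, -0.437], [0, 0, -0.437]], "claw": [1, 1, 1, 1, 1, 0.6, 0.6, 0.6, 0.6, 0.6, 0.6, 0.6]}}

```text
time_s: 5.23
eef_pos: [0.4679, 0.3429, 0.1981]
tool_rot: [-0.617, 0.787, 0.0, -0.0]
contact_force: [-0.0, -0.2, -0.8]
opening: 0.0513
grasp_force: 0.0
```

```bash
python3 log.py; python3 -c "
from h import *
c=grab('wrist'); cv2.imwrite('pics/w1.png',c['image'][:,:,::-1]); print(-c['R'].T@c['t'])"
```

```text
5.23 [0.4679 0.3429 0.1981] [-6.170e-01  7.869e-01  1.000e-04 -2.000e-04] [ 0.496  0.149  1.693  0.     1.3   -2.404] [-0.  -0.2 -0.8] 0.0513 0.0
[0.45169116 0.2778425  0.32878543]
```

View pics/w1.png

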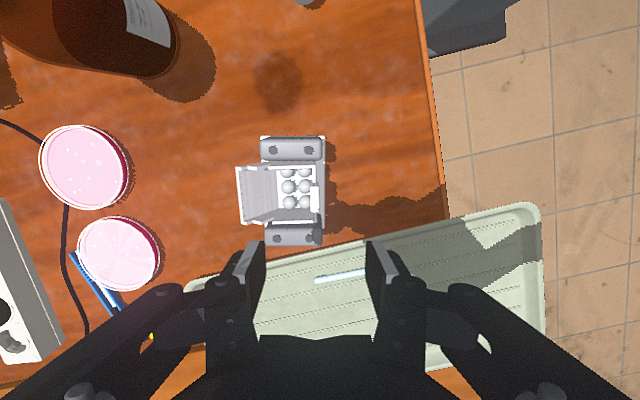

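The wrist view shows the cheek holes at about (275,150), (308,149), (278,239) and (308,238). The tab's white top is at about (315,197), the six balls are at about (296,187), and the lip is to the left at (240,195).

```bash
python3 - <<'E'
from h import *
c=load('wrist'); I=c['image']; g=cv2.cvtColor(I,cv2.COLOR_RGB2GRAY)
pts=[]
for u,v in[(275,150),(308,149),(278,239),(308,238)]:
    w=g[v-5:v+6,u-5:u+6].astype(float); q=np.clip(np.median(w)-20-w,0,None); y,x=np.mgrid[-5:6,-5:6]
    pts.append([u+(q*x).sum()/q.sum(),v+(q*y).sum()/q.sum()])
W=plane(c,pts,.058); print(np.round(pts,1).tolist(),np.round(W,4).tolist())
for d in(W[0]-W[1],W[2]-W[3]): print('yaw',np.arctan2(d[1],d[0]))
a=(W[2]+W[3]-W[0]-W[1])/2; print('perp',np.arctan2(a[1],a[0])-np.pi/2,np.linalg.norm(a),W.mean(0))
P=cloud(c)
m=(P[...,2]>.064)&(P[...,2]<.085); m[:165]=0;m[225:]=0;m[:,:290]=0;m[:,345:]=0
v,u=np.nonzero(m); print('tab px',len(u),u.min(),u.max(),v.min(),v.max(),P[m].mean(0),P[m].min(0),P[m].max(0))
np.set_printoptions(linewidth=200)
print(g[170:226:3,290:335:2]); print((P[170:226:3,290:335:2,2]*1000).round())
E
```

```text
[[273.1, 149.1], [309.4, 148.4], [276.6, 237.7], [310.7, 236.5]] [[0.4945, 0.2936, 0.058], [0.4625, 0.3008, 0.058], [0.5148, 0.377, 0.058], [0.482, 0.3837, 0.058]]
yaw -0.22193429365968048
yaw -0.20026115308125667
perp -0.2352279456847226 0.08549359606677488 [0.48845389 0.33880645 0.058     ]
tab px 248 310 319 185 212 [0.46810989 0.34361419 0.07259177] [0.46266117 0.33229177 0.06432436] [0.47418239 0.35673801 0.07496743]
[[224 183 143 163 222 245 255 254 236 221 169 250 255 162 183 186 189 146  70  77  95 114 112]
 [204 148 144 255 223 224 232 231 225 194 132 254 255 161 180 183 188 147  77  77 130 127 124]
 [149 235 255 255 255 242 167 168 151 189 255 255 255 144 185 184 188 143  79  82 122 137 130]
 [147 255 255 255 255 255 246 183 135 238 255 255 255 145 182 186 185 144  86  81 140 135 134]
 [197 142 150 255 255 199 224 227 218 188 144 197 255 141 167 182 184 148  83  85  80  78  98]
 [220 188 130 172 188 231 246 252 233 215 170 140 137 149 143 183 188 144  82  83  89  81  77]
 [225 192 130 173 220 229 240 241 232 206 255 255 255 255 233 183 187 147  79  86  88  86  75]
 [194 148
[... 2237 characters left out ...]
.  5.  6.  5. -0. -1.  0. -1. -0.]
 [24. 23. 22.  8.  7. 20. 21. 24. 24. 24. 21. 73. 72. 74. 72.  4.  5.  6. -3. -1.  0. -1. -1.]
 [22. 20. 15. 15. 15. 15. 16. 19. 20. 17. 18. 72. 74. 73. 73.  5.  5.  6. -1. -1. -0. -2. -1.]
 [26. 25. 26. 26. 26. 27. 27. 27. 27. 27. nan 73. 73. 73. 72.  5.  5.  6. -0. -0. -1. -1. -2.]
 [37. 36. 36. 36. 37. 36. 37. 37. 37. 39. 37. 37. 54. 54. 15. 10.  5.  4. -1. -1. -1. -2. -0.]
 [47. 46. 46. 47. 47. 47. 47. 47. 48. 48. 48. 48. 53. 55. 25. 22.  4.  4. -1. -2. -1.  1. -1.]
 [54. 55. 54. 55. 55. 55. 55. 54. 55. 56. 55. 55. 55. 55. 35. 31.  5.  6. -1.  0. -0. -1. -0.]
 [43. 44. 43. 43. 41. 44. 43. 43. 43. 43. 42. 44. 45. 44. 43. 42.  4.  5. -1. -2. -0. -1. -1.]]
```

The tab top measures z = 0.073 (expected 0.074), and the tool is aligned to within 1 mm. I descend and grip.

Request:
{"fn": "apply_moves", "kwargs": {"offset": [[-0.01, 0, 0.25], [-0.01, 0, 0.5], [-0.01, 0, 0.75], [-0.01, 0, 0.75]], "turn": [[0, 0, 0], [0, 0, 0], [0, 0, 0], [0, 0, 0]], "claw": [0.4, 0.4, 0.4, 0.4]}}

```text
time_s: 5.62
eef_pos: [0.4648, 0.342, 0.1176]
tool_rot: [-0.615, 0.789, 0.001, -0.005]
contact_force: [-1.4, -0.6, -0.9]
opening: 0.0339
grasp_force: 0.0
```

Request:
{"fn": "apply_moves", "kwargs": {"offset": [[0, 0, 0.2], [0, 0, 0.4], [0, 0, 0.55], [0, 0, 0.65], [0, 0, 0.65], [0, 0, 0.65]], "turn": [[0, 0, 0], [0, 0, 0], [0, 0, 0], [0, 0, 0], [0, 0, 0], [0, 0, 0]], "claw": [0.4, 0.4, 0.4, 0.4, 0.4, 0.4]}}

```text
time_s: 6.12
eef_pos: [0.4684, 0.344, 0.0589]
tool_rot: [-0.617, 0.787, 0.0, -0.0]
contact_force: [0.2, -0.8, -0.3]
opening: 0.0341
grasp_force: 0.0
```

Request:
{"fn": "apply_moves", "kwargs": {"offset": [[0, 0, 0], [0, 0, 0], [0, 0, 0], [0, 0, 0], [0, 0, 0], [0, 0, 0], [0, 0, 0], [0, 0, 0]], "turn": [[0, 0, 0], [0, 0, 0], [0, 0, 0], [0, 0, 0], [0, 0, 0], [0, 0, 0], [0, 0, 0], [0, 0, 0]], "claw": [0, 0, 0, 0, 0, 0, 0, 0], "newtons": 60}}

```text
time_s: 6.78
eef_pos: [0.4694, 0.3446, 0.06]
tool_rot: [-0.618, 0.786, -0.0, 0.001]
contact_force: [0.2, -1.0, 6.9]
opening: 0.0068
grasp_force: 60.5
```

```bash
python3 log.py
```

```text
6.78 [0.4694 0.3446 0.06  ] [-6.177e-01  7.864e-01 -2.000e-04  1.400e-03] [ 0.498  0.316  1.779  0.     1.044 -2.405] [ 0.2 -1.   6.9] 0.0068 60.5
```

Request:
{"fn": "apply_moves", "kwargs": {"offset": [[0, 0, -0.08], [0, 0, -0.2], [0, 0, -0.35], [0, 0, -0.5], [0, 0, -0.65], [0, 0, -0.8], [0, 0, -0.95], [0, 0, -1]], "turn": [[0, 0, 0], [0, 0, 0], [0, 0, 0], [0, 0, 0], [0, 0, 0], [0, 0, 0], [0, 0, 0], [0, 0, 0]], "claw": [0, 0, 0, 0, 0, 0, 0, 0]}}

```text
time_s: 7.45
eef_pos: [0.4693, 0.3445, 0.1616]
tool_rot: [-0.618, 0.786, -0.0, 0.002]
contact_force: [1.4, 0.4, -1.7]
opening: 0.0066
grasp_force: 59.3
```

```bash
python3 log.py; python3 -c "
from h import *
s=grab('scene'); w=grab('wrist'); a=cv2.resize(s['image'][180:300,160:320],None,fx=2.5,fy=2.5); b=cv2.resize(w['image'][120:320,160:480],None,fx=1.25,fy=1.5)
cv2.imwrite('pics/lift.png',np.hstack([a,b])[:,:,::-1])"
```

```text
7.45 [0.4693 0.3445 0.1616] [-6.178e-01  7.864e-01 -3.000e-04  1.800e-03] [ 0.498  0.186  1.722 -0.     1.229 -2.405] [ 1.4  0.4 -1.7] 0.0066 59.3
```

View pics/lift.png

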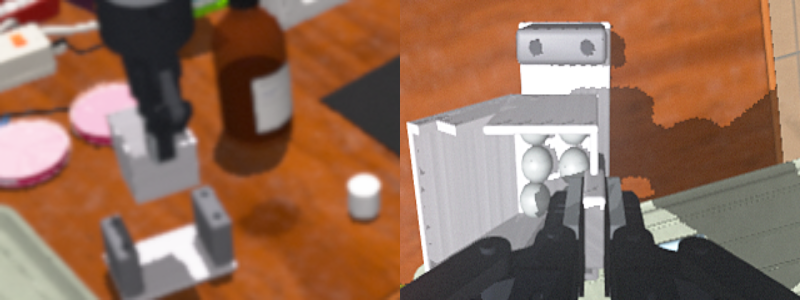

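The cup is lifted level at left crop (155,165) with its balls inside (right crop (545,165)), and the dock is empty. I rotate it lip-to-robot and carry it to the mat.

Request:
{"fn": "apply_moves", "kwargs": {"offset": [[0, 0, 0], [0, 0, 0], [0, 0, 0], [0, 0, 0], [0, 0, 0], [0, 0, 0], [0, 0, 0], [0, 0, 0], [0, 0, 0], [0, 0, 0], [0, 0, 0], [0, 0, 0]], "turn": [[0, 0, 0.02], [0, 0, 0.05], [0, 0, 0.09], [0, 0, 0.462], [0, 0, 0.462], [0, 0, 0.462], [0, 0, 0.462], [0, 0, 0.462], [0, 0, 0.462], [0, 0, 0.462], [0, 0, 0.462], [0, 0, 0.462]], "claw": [0, 0, 0, 0, 0, 0, 0, 0, 0, 0, 0, 0]}}

```text
time_s: 8.55
eef_pos: [0.4674, 0.3434, 0.1567]
tool_rot: [0.041, 0.999, -0.001, -0.001]
contact_force: [0.1, -0.7, -2.1]
opening: 0.0067
grasp_force: 59.2
```

Request:
{"fn": "apply_moves", "kwargs": {"offset": [[0, 0, 0], [0, 0, 0], [0, 0, 0], [0, 0, 0], [0, 0, 0], [0, 0, 0], [0, 0, 0], [0, 0, 0], [0, 0, 0], [0, 0, 0], [0, 0, 0], [0, 0, 0]], "turn": [[0, 0, 0.462], [0, 0, 0.462], [0, 0, 0.462], [0, 0, 0.462], [0, 0, 0.462], [0, 0, 0.462], [0, 0, 0.462], [0, 0, 0.462], [0, 0, 0.462], [0, 0, 0.462], [0, 0, 0.462], [0, 0, 0.462]], "claw": [0, 0, 0, 0, 0, 0, 0, 0, 0, 0, 0, 0]}}

```text
time_s: 9.55
eef_pos: [0.4674, 0.3434, 0.1568]
tool_rot: [0.694, 0.72, -0.001, -0.0]
contact_force: [-0.4, 0.7, -1.8]
opening: 0.0068
grasp_force: 59.2
```

```bash
python3 log.py
```

```text
9.55 [0.4674 0.3434 0.1568] [ 6.937e-01  7.203e-01 -1.200e-03 -3.000e-04] [ 0.498  0.191  1.727 -0.     1.226  0.46 ] [-0.4  0.7 -1.8] 0.0068 59.2
```

Request:
{"fn": "apply_moves", "kwargs": {"offset": [[-0.1, 0.02, 0], [-0.3, 0.05, 0], [-0.55, 0.1, 0], [-0.86, 0.14, 0]], "turn": [[0, 0, 0.012], [0, 0, 0.012], [0, 0, 0.012], [0, 0, 0.012]], "claw": [0, 0, 0, 0]}}

```text
time_s: 9.88
eef_pos: [0.4855, 0.2578, 0.1574]
tool_rot: [0.704, 0.71, -0.001, -0.0]
contact_force: [0.8, 0.1, -1.5]
opening: 0.007
grasp_force: 59.2
```

Request:
{"fn": "apply_moves", "kwargs": {"offset": [[-0.28, 0.05, 0], [-0.57, 0.11, 0], [-0.86, 0.17, 0]], "turn": [[0, 0, 0], [0, 0, 0], [0, 0, 0]], "claw": [0, 0, 0]}}

```text
time_s: 10.13
eef_pos: [0.503, 0.1706, 0.1574]
tool_rot: [0.704, 0.71, -0.001, -0.0]
contact_force: [0.0, -0.1, -1.9]
opening: 0.0068
grasp_force: 59.2
```

Request:
{"fn": "apply_moves", "kwargs": {"offset": [[-0.28, 0.05, 0], [-0.57, 0.11, 0], [-0.86, 0.17, 0]], "turn": [[0, 0, 0], [0, 0, 0], [0, 0, 0]], "claw": [0, 0, 0]}}

```text
time_s: 10.38
eef_pos: [0.5204, 0.0847, 0.1575]
tool_rot: [0.704, 0.71, -0.001, -0.0]
contact_force: [1.0, -0.2, -3.0]
opening: 0.0068
grasp_force: 59.2
```

Request:
{"fn": "apply_moves", "kwargs": {"offset": [[-0.28, 0.05, 0], [-0.55, 0.11, 0], [-0.75, 0.15, 0.2], [-0.86, 0.17, 0.4], [-0.86, 0.17, 0.6], [-0.86, 0.17, 0.6]], "turn": [[0, 0, 0], [0, 0, 0], [0, 0, 0], [0, 0, 0], [0, 0, 0], [0, 0, 0]], "claw": [0, 0, 0, 0, 0, 0]}}

```text
time_s: 10.88
eef_pos: [0.5347, -0.0001, 0.0933]
tool_rot: [0.705, 0.709, -0.003, -0.004]
contact_force: [-1.8, 0.5, -2.7]
opening: 0.0068
grasp_force: 59.2
```

```bash
python3 log.py; python3 - <<'E'
from h import *
for n in('scene','wrist'):
    c=grab(n); P=cloud(c).reshape(-1,3); I=c['image'].reshape(-1,3)
    m=(abs(P[:,1])<.05)&(P[:,0]>.42)&(P[:,0]<.56)&(P[:,2]>.02)&(P[:,2]<.11)
    Q=P[m]; print(n,len(Q),np.round(np.percentile(Q,[2,50,98],axis=0),3).tolist())
I=load('wrist')['image']; cv2.imwrite('pics/pl.png',np.hstack([I[60:400,130:510],cv2.resize(load('scene')['image'][140:260,260:400],None,fx=2.8,fy=2.833)])[:,:,::-1])
E
```

```text
10.88 [ 5.347e-01 -1.000e-04  9.330e-02] [ 0.7052  0.7089 -0.0027 -0.0035] [-0.148  0.173  1.88  -0.     1.098 -0.153] [-1.8  0.5 -2.7] 0.0068 59.2
scene 716 [[0.463, -0.027, 0.044], [0.513, 0.007, 0.073], [0.539, 0.032, 0.108]]
wrist 14714 [[0.464, -0.024, 0.044], [0.496, 0.008, 0.073], [0.545, 0.031, 0.109]]
```

View pics/pl.png

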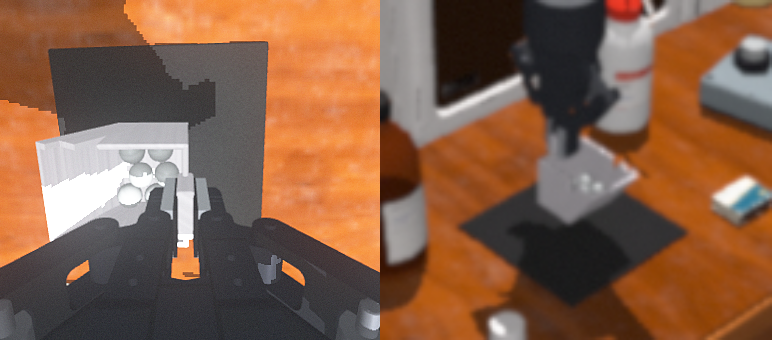

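The cup hangs level over the middle of the mat with its lip towards the robot and all the balls in it (left crop (150,180)). I lower it.

Request:
{"fn": "apply_moves", "kwargs": {"offset": [[0, 0, 0.1], [0, 0, 0.2], [0, 0, 0.28], [0, 0, 0.28], [0, 0, 0.28]], "turn": [[0, 0, 0], [0, 0, 0], [0, 0, 0], [0, 0, 0], [0, 0, 0]], "claw": [0, 0, 0, 0, 0]}}

```text
time_s: 11.4
eef_pos: [0.5381, 0.0013, 0.0696]
tool_rot: [0.705, 0.71, -0.0, -0.001]
contact_force: [-0.6, 0.7, -2.3]
opening: 0.0067
grasp_force: 59.3
```

```bash
python3 log.py
```

```text
11.4 [0.5381 0.0013 0.0696] [ 7.046e-01  7.096e-01 -5.000e-04 -6.000e-04] [-0.144  0.21   1.888 -0.     1.045 -0.151] [-0.6  0.7 -2.3] 0.0067 59.3
```

Request:
{"fn": "apply_moves", "kwargs": {"offset": [[0, 0, 0.03], [0, 0, 0.06], [0, 0, 0.09], [0, 0, 0.105], [0, 0, 0.115], [0, 0, 0.115]], "turn": [[0, 0, 0], [0, 0, 0], [0, 0, 0], [0, 0, 0], [0, 0, 0], [0, 0, 0]], "claw": [0, 0, 0, 0, 0, 0]}}

```text
time_s: 11.9
eef_pos: [0.5385, 0.001, 0.0585]
tool_rot: [0.705, 0.709, -0.0, -0.0]
contact_force: [0.8, -0.4, -1.7]
opening: 0.0069
grasp_force: 59.3
```

```bash
python3 log.py
```

```text
11.9 [0.5385 0.001  0.0585] [ 7.048e-01  7.094e-01 -1.000e-04 -2.000e-04] [-0.145  0.228  1.892  0.     1.022 -0.151] [ 0.8 -0.4 -1.7] 0.0069 59.3
```

Request:
{"fn": "apply_moves", "kwargs": {"offset": [[0, 0, 0.01], [0, 0, 0.02], [0, 0, 0.02]], "turn": [[0, 0, 0], [0, 0, 0], [0, 0, 0]], "claw": [0, 0, 0]}}

```text
time_s: 12.15
eef_pos: [0.5391, 0.001, 0.0579]
tool_rot: [0.705, 0.709, 0.0, 0.0]
contact_force: [-2.7, 0.5, 6.2]
opening: 0.007
grasp_force: 60.5
```

Request:
{"fn": "apply_moves", "kwargs": {"offset": [[0, 0, 0.01], [0, 0, 0.02], [0, 0, 0.02]], "turn": [[0, 0, 0], [0, 0, 0], [0, 0, 0]], "claw": [0, 0, 0]}}

```text
time_s: 12.4
eef_pos: [0.5396, 0.001, 0.0579]
tool_rot: [0.705, 0.709, 0.0, 0.0]
contact_force: [-7.9, 1.6, 20.6]
opening: 0.007
grasp_force: 62.8
```

```bash
python3 log.py
```

```text
12.4 [0.5396 0.001  0.0579] [7.047e-01 7.095e-01 2.000e-04 3.000e-04] [-0.144  0.231  1.89   0.     1.02  -0.151] [-7.9  1.6 20.6] 0.007 62.8
```

Request:
{"fn": "apply_moves", "kwargs": {"offset": [[0, 0, -0.03], [0, 0, -0.03], [0, 0, -0.03], [0, 0, -0.03], [0, 0, -0.03], [0, 0, -0.03]], "turn": [[0, 0, 0], [0, 0, 0], [0, 0, 0], [0, 0, 0], [0, 0, 0], [0, 0, 0]], "claw": [0, 0, 0.3, 0.35, 0.35, 0.35]}}

```text
time_s: 12.9
eef_pos: [0.5386, 0.0009, 0.0576]
tool_rot: [0.705, 0.709, -0.0, -0.0]
contact_force: [0.2, 0.4, -0.1]
opening: 0.0299
grasp_force: 0.0
```

Request:
{"fn": "apply_moves", "kwargs": {"offset": [[0, 0, -0.2], [0, 0, -0.5], [0, 0, -0.9], [0, 0, -1]], "turn": [[0, 0, 0], [0, 0, 0], [0, 0, 0], [0, 0, 0]], "claw": [0.35, 0.35, 0.35, 0.35]}}

```text
time_s: 13.23
eef_pos: [0.5419, 0.0005, 0.1638]
tool_rot: [0.705, 0.709, 0.002, 0.003]
contact_force: [1.6, -1.1, 1.1]
opening: 0.0298
grasp_force: 0.0
```

```bash
python3 log.py; python3 - <<'E'
from h import *
for n in('wrist','scene','top'):
    c=grab(n); P=cloud(c).reshape(-1,3)
    b=(abs(P[:,1])<.06)&(P[:,0]>.42)&(P[:,0]<.58)
    t=P[b&(P[:,2]>.070)&(P[:,2]<.082)]; print(n,'tab',len(t),np.round(t.mean(0),4) if len(t) else '')
    r=P[b&(P[:,2]>.049)&(P[:,2]<.058)]
    if len(r): print('rim',len(r),np.round(np.percentile(r,[1,50,99],axis=0),4).tolist())
    if n=='wrist' and len(r)>20:
        for s in(1,-1):
            q=r[(r[:,1]*s>.02)]; 
            if len(q)>8: f=np.polyfit(q[:,0],q[:,1],1); print('side',s,len(q),f,np.polyval(f,.5))
c=load('wrist'); cv2.imwrite('pics/after.png',c['image'][:,:,::-1])
E
```

```text
13.23 [5.419e-01 5.000e-04 1.638e-01] [0.7048 0.7094 0.0025 0.0033] [-0.145  0.087  1.829  0.     1.218 -0.151] [ 1.6 -1.1  1.1] 0.0298 0.0
wrist tab 265 [0.5398 0.0027 0.0712]
rim 884 [[0.4667, -0.0263, 0.0491], [0.5106, 0.0066, 0.0524], [0.5411, 0.0309, 0.0553]]
side 1 360 [-0.0020713   0.02964512] 0.02860947213498425
side -1 342 [ 0.00625148 -0.02746427] -0.02433852504479489
scene tab 24 [0.5387 0.0036 0.0729]
rim 134 [[0.4651, -0.0276, 0.049], [0.5159, 0.0054, 0.0531], [0.5417, 0.0335, 0.0574]]
top tab 0 
rim 56 [[0.465, -0.025, 0.0494], [0.4943, -0.0043, 0.0522], [0.54, 0.0313, 0.0574]]
```

View pics/after.png

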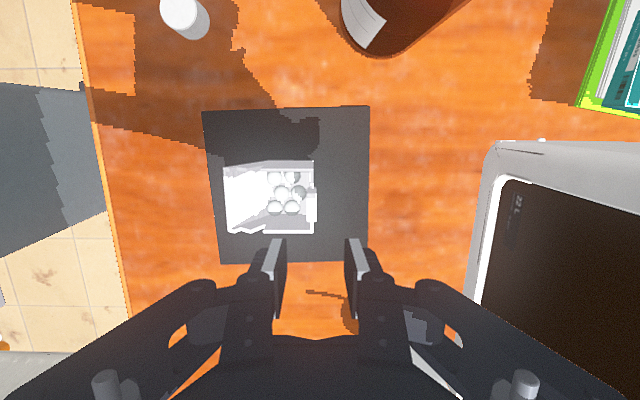

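The cup stands on the mat around (268,197) px with all six balls, released. I yaw 90° for the side grip and do a small tilt test to identify the kinematics.

Request:
{"fn": "apply_moves", "kwargs": {"offset": [[0, 0, -0.2], [0, 0, -0.4], [0, 0, -0.4], [0, 0, -0.4], [0, 0, -0.4], [0, 0, -0.4], [0, 0, -0.4], [0, 0, -0.4], [0, 0, -0.4], [0, 0, -0.4], [0, 0, -0.4], [0, 0, -0.4]], "turn": [[0, 0, 0.498], [0, 0, 0.498], [0, 0, 0.498], [0, 0, 0.498], [0, 0, 0.498], [0, 0, 0.498], [0, 0, 0.498], [0, 0, 0.498], [0, 0, 0.498], [0, 0, 0.498], [0, 0, 0.498], [0, 0, 0.498]], "claw": [1, 1, 1, 1, 1, 1, 1, 1, 1, 1, 1, 1]}}

```text
time_s: 14.38
eef_pos: [0.5373, 0.0011, 0.195]
tool_rot: [0.999, 0.035, -0.002, -0.0]
contact_force: [-0.8, 0.4, 0.0]
opening: 0.0854
grasp_force: 0.0
```

```bash
python3 log.py
```

```text
14.38 [0.5373 0.0011 0.195 ] [ 9.994e-01  3.550e-02 -2.100e-03 -4.000e-04] [-0.145  0.053  1.802  0.     1.29   1.355] [-0.8  0.4  0. ] 0.0854 0.0
```

Request:
{"fn": "apply_moves", "kwargs": {"offset": [[0, 0, 0], [0, 0, 0], [0, 0, 0], [0, 0, 0], [0, 0, 0], [0, 0, 0], [0, 0, 0], [0, 0, 0]], "turn": [[0, 0.25, 0], [0, 0.25, 0], [0, 0.25, 0], [0, 0.25, 0], [0, 0.25, 0], [0, 0.25, 0], [0, 0.25, 0], [0, 0.25, 0]], "claw": [1, 1, 1, 1, 1, 1, 1, 1]}}

```text
time_s: 15.05
eef_pos: [0.5348, 0.0016, 0.1919]
tool_rot: [0.924, 0.034, 0.379, -0.016]
contact_force: [0.5, -0.2, -0.0]
opening: 0.0852
grasp_force: 0.0
```

```bash
python3 log.py; cat > kin.py <<'E'
import json
from h import *
from scipy.spatial.transform import Rotation as R
from scipy.optimize import least_squares
L=[json.loads(l) for l in open('log.jsonl')]
q=np.array([l['joint_pos'] for l in L]); p=np.array([l['eef_pos'] for l in L]); T=R.from_quat([l['tool_rot'] for l in L])
Rz,Ry=lambda a:R.from_euler('z',a),lambda a:R.from_euler('y',a)
def fk(k,q):
    a,A,B,C,D,h,w=k; q=np.atleast_2d(q); s=q[:,1]+q[:,2]
    # wrist axes: q1 z, q2,q3 y, q4 along forearm or y?  standard spherical: roll about forearm, pitch, roll
    P=np.c_[a+A*np.sin(q[:,1])+B*np.sin(s)+C*np.cos(s), np.full(len(q),w), h+A*np.cos(q[:,1])+B*np.cos(s)-C*np.sin(s)]
    W=R.from_euler('z',q[:,0])*R.from_euler('y',s)*R.from_euler('z',q[:,3])*R.from_euler('y',q[:,4])*R.from_euler('z',q[:,5])
    return R.from_euler('z',q[:,0]).apply(P)+W.apply(np.array([0,0,D])), W
f=lambda k:(fk(k,q)[0]-p).ravel()
fit=least_squares(f,[0,.6,.5,0,.2,.3,.08]); K=fit.x
if __name__=='__main__':
    print('K',np.round(K,4),'rms',np.sqrt((fit.fun**2).mean()))
    P,W=fk(K,q); d=(W.inv()*T); print(np.round(d[-1].as_matrix(),3), np.round(d[0].as_matrix(),3),np.degrees((d[0].inv()*d).magnitude()).round(2))
E
python3 kin.py
```

```text
15.05 [0.5348 0.0016 0.1919] [ 0.9244  0.0344  0.3795 -0.0159] [-0.31  -0.476  2.434  0.573  0.514  0.78 ] [ 0.5 -0.2 -0. ] 0.0852 0.0
K [0.     0.4116 0.5477 0.0524 0.3229 0.3111 0.0786] rms 4.2800411972832134e-10
[[ 0. -1.  0.]
 [ 1.  0.  0.]
 [-0.  0.  1.]] [[ 0. -1.  0.]
 [ 1.  0.  0.]
 [-0.  0.  1.]] [0. 0. 0. 0. 0. 0. 0. 0. 0. 0. 0. 0. 0.]
```

The forward kinematics fit exactly. Next I search for a pour direction and grip tilt that the arm can reach.

```bash
cat > ik.py <<'E'
from kin import *
lo=np.array([-2.98,-.91,.09,-1.24,.2,-2.68]);hi=np.array([2.98,2.08,2.57,4.39,2.65,2.68])
M=R.from_matrix([[0,-1,0],[1,0,0],[0,0,1]])
def ik(pos,rot,q0):
    def e(x):
        P,W=fk(K,x); return np.r_[(P[0]-pos)*5,((W[0]*M).inv()*rot).as_rotvec(),]
    s=least_squares(e,np.clip(q0,lo+1e-3,hi-1e-3),bounds=(lo,hi)); return s.x,np.sqrt((s.fun**2).sum())
def tool(psi,tip,g):   # cup heading, tip lip-down, tool pitch within cup (outward +)
    cup=R.from_euler('z',psi)*R.from_euler('y',tip); return cup, cup*R.from_matrix(np.diag([-1,1,-1.]))*R.from_euler('y',g)
def pose(lip,psi,tip,g,gr=np.array([0,0,.030])):
    c,t=tool(psi,tip,g); o=lip-c.apply([.0515,0,.045]); return o+c.apply(gr)+t.apply([0,0,.008]),t,o
E
cat > srch.py <<'E'
from ik import *
J=np.array([.464,-.346,.115])
print(np.round(q[-1],2))
for g in np.radians([0,-20,-40]):
  for dp in np.radians(np.arange(-120,121,20)):
    psi=np.arctan2(-J[1],-J[0])+dp
    lip=J-.012*np.array([np.cos(psi),np.sin(psi),0]); best=None
    x=None; res=[]
    for tip in np.radians([0,20,40,60,75,90,105]):
        p,t,o=pose(lip+[0,0,.05 if tip<.6 else 0],psi,tip,g)
        if x is None:
            c=[ik(p,t,s) for s in ([-.6,.1,1.8,0,1.2,0],[-.6,.1,1.8,0,1.2,2],[-.6,.1,1.8,0,1.2,-2],[-.6,.1,1.8,.8,1.2,1])]; x,er=min(c,key=lambda z:z[1])
        else: x,er=ik(p,t,x)
        res.append(er)
    n=sum(1 for r in np.cumsum(res) if r<.01)
    print(round(np.degrees(g)),round(np.degrees(dp)),'ok',n,np.round(res[n] if n<7 else 0,3),np.round(x,2) if n>=5 else '')
E
python3 srch.py
```

```text
[-0.31 -0.48  2.43  0.57  0.51  0.78]
0 -120 ok 0 0.124 
0 -100 ok 0 0.266 
0 -80 ok 0 0.034 
0 -60 ok 1 0.011 
0 -40 ok 2 0.083 
0 -20 ok 3 0.197 
0 0 ok 7 0 [-0.92  0.66  2.34  2.87  1.7  -1.53]
0 20 ok 7 0 [-1.2   0.67  2.28  2.26  1.71 -1.41]
0 40 ok 7 0 [-1.32  0.71  2.1   1.84  1.76 -1.25]
0 60 ok 7 0 [-1.33  0.8   1.88  1.55  1.88 -1.08]
0 80 ok 7 0 [-1.27  0.91  1.62  1.35  2.04 -0.95]
0 100 ok 7 0 [-1.18  1.03  1.36  1.19  2.24 -0.86]
0 120 ok 7 0 [-1.08  1.15  1.11  1.06  2.46 -0.8 ]
-20 -120 ok 0 0.243 
-20 -100 ok 0 0.056 
-20 -80 ok 1 0.033 
-20 -60 ok 2 0.029 
-20 -40 ok 3 0.076 
-20 -20 ok 4 0.108 
-20 0 ok 7 0 [-0.93  0.2   2.5   2.81  1.07 -1.43]
-20 20 ok 7 0 [-1.23  0.26  2.42  2.12  1.22 -1.18]
-20 40 ok 7 0 [-1.35  0.38  2.22  1.67  1.41 -1.03]
-20 60 ok 7 0 [-1.34  0.53  1.97  1.37  1.61 -0.94]
-20 80 ok 7 0 [-1.28  0.69  1.7   1.16  1.82 -0.89]
-20 100 ok 7 0 [-1.19  0.84  1.43  0.99  2.04 -0.87]
-20 120 ok 7 0 [-1.09  0.98  1.17  0.82  2.26 -0.91]
-40 -120 ok 0 0.012 
-40 -100 ok 1 0.064 
-40 -80 ok 2 0.037 
-40 -60 ok 3 0.032 
-40 -40 ok 4 0.01 
-40 -20 ok 5 0.032 [-0.7  -0.23  2.36 -0.98  0.2   2.68]
-40 0 ok 7 0 [-0.9  -0.16  2.49  2.48  0.39 -1.06]
-40 20 ok 7 0 [-1.16 -0.07  2.41  1.73  0.77 -0.68]
-40 40 ok 7 0 [-1.28  0.11  2.23  1.4   1.11 -0.67]
-40 60 ok 7 0 [-1.29  0.3   2.    1.16  1.37 -0.71]
-40 80 ok 7 0 [-1.24  0.47  1.75  0.97  1.61 -0.76]
-40 100 ok 7 0 [-1.16  0.64  1.51  0.8   1.83 -0.84]
-40 120 ok 7 0 [-1.06  0.78  1.28  0.64  2.04 -0.95]
```

```bash
python3 - <<'E'
from h import *
def circ(Q):
    A=np.c_[2*Q[:,:2],np.ones(len(Q))]; s=np.linalg.lstsq(A,(Q[:,:2]**2).sum(1),rcond=None)[0]; return s[:2],np.sqrt(s[2]+s[0]**2+s[1]**2)
for n in('top','scene'):
    c=load(n) if n=='top' else load(n); P=cloud(c).reshape(-1,3)
    b=(np.hypot(P[:,0]-.464,P[:,1]+.346)<.065)&(P[:,2]>.088)&(P[:,2]<.102); Q=P[b]
    if len(Q)>20: print(n,len(Q),circ(Q),Q[:,2].max(),Q[:,2].mean())
    b=(np.hypot(P[:,0]-.57,P[:,1]+.31)<.03)&(P[:,2]>.045); Q=P[b]; 
    if len(Q): z=np.percentile(Q[:,2],90); T=Q[Q[:,2]>z-.004]; print('plg',len(Q),np.percentile(Q[:,2],[10,50,90,98]).round(4),T.mean(0).round(4),len(T))
c=load('top');I=c['image'][165:245,400:460];J=load('scene')['image'][130:200,360:440]
cv2.imwrite('pics/mill.png',np.hstack([cv2.resize(I,(390,520),interpolation=2),cv2.resize(J,(400,520),interpolation=2)])[:,:,::-1])
E
```

```text
top 165 (array([ 0.46378539, -0.33869254]), np.float64(0.043788004003565646)) 0.09993868202344736 0.09345968620672636
plg 159 [0.0482 0.0548 0.0676 0.0689] [ 0.5682 -0.3139  0.0666] 51
scene 58 (array([ 0.46559937, -0.33599087]), np.float64(0.04283997527383382)) 0.10070590271838376 0.0941666236347677
plg 129 [0.0482 0.0554 0.0677 0.0694] [ 0.5679 -0.3114  0.0671] 37
```

View pics/mill.png

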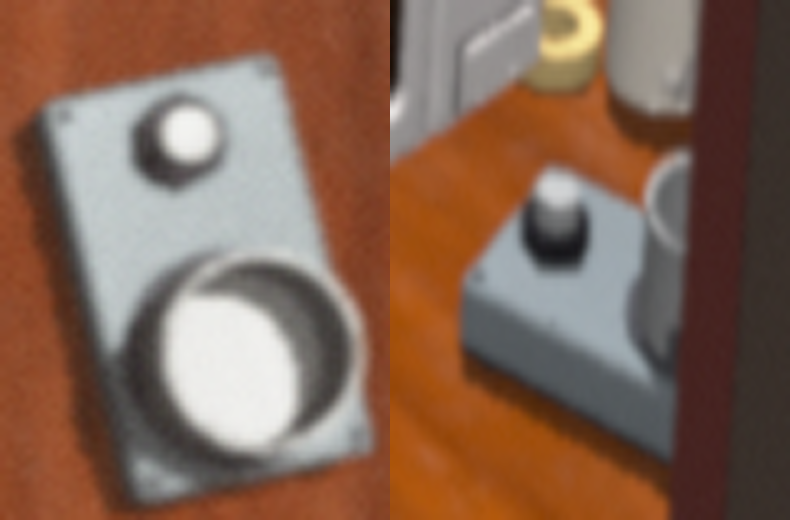

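The left crop shows the jar rim around (261,351), about top px (440,219), and the plunger top at (188,133), about top px (429,185.5). I untilt, centre over the cup and lower by half.

Request:
{"fn": "apply_moves", "kwargs": {"offset": [[0, 0, 0], [0, 0, 0], [0, 0, 0], [0, 0, 0], [0, 0, 0], [0, 0, 0], [0, 0, 0], [0, 0, 0]], "turn": [[0, -0.25, 0], [0, -0.25, 0], [0, -0.25, 0], [0, -0.25, 0], [0, -0.25, 0], [0, -0.25, 0], [0, -0.25, 0], [0, -0.25, 0]], "claw": [1, 1, 1, 1, 1, 1, 1, 1]}}

```text
time_s: 15.72
eef_pos: [0.5407, 0.0005, 0.1968]
tool_rot: [0.999, 0.038, -0.002, 0.001]
contact_force: [1.4, 0.4, -0.2]
opening: 0.0853
grasp_force: 0.0
```

Request:
{"fn": "apply_moves", "kwargs": {"offset": [[-0.2, -0.01, 0.2], [-0.2, -0.01, 0.5], [-0.2, -0.01, 0.7], [-0.2, -0.01, 0.7], [-0.2, -0.01, 0.7]], "turn": [[0, 0, 0.0216], [0, 0, 0.0216], [0, 0, 0.0216], [0, 0, 0.0216], [0, 0, 0.0216]], "claw": [1, 1, 1, 1, 1]}}

```text
time_s: 16.13
eef_pos: [0.5174, 0.0003, 0.1266]
tool_rot: [1.0, 0.004, -0.001, 0.0]
contact_force: [0.6, -0.2, 0.7]
opening: 0.0854
grasp_force: 0.0
```

```bash
python3 log.py; python3 - <<'E'
from h import *
t=load('top'); print(plane(t,[[440.2,219]],.095),plane(t,[[428.9,185.5]],.068))
c=grab('wrist'); P=cloud(c).reshape(-1,3)
b=(abs(P[:,1])<.06)&(P[:,0]>.42)&(P[:,0]<.56)
r=P[b&(P[:,2]>.049)&(P[:,2]<.058)]
for s in(1,-1):
    q=r[(r[:,1]*s>.02)&(r[:,0]<.535)&(r[:,0]>.47)]
    if len(q)>8: f=np.polyfit(q[:,0],q[:,1],1); print('side',s,len(q),f,np.polyval(f,.51),q[:,1].min(),q[:,1].max(),q[:,0].min(),q[:,0].max())
t=P[b&(P[:,2]>.068)&(P[:,2]<.08)]; print('tab',len(t),t.mean(0) if len(t) else '')
E
```

```text
16.13 [5.174e-01 3.000e-04 1.266e-01] [ 1.0e+00  4.4e-03 -1.4e-03  2.0e-04] [-1.510e-01  8.300e-02  1.910e+00 -1.000e-03  1.152e+00  1.411e+00] [ 0.6 -0.2  0.7] 0.0854 0.0
[[ 0.46278524 -0.33914482  0.095     ]] [[ 0.56778863 -0.31337406  0.068     ]]
side 1 301 [0.00018785 0.02883399] 0.028929796347758854 0.027356118291193183 0.030669864835909347 0.47004135218414345 0.5349389783731778
side -1 297 [-0.00148127 -0.02380552] -0.024560964951924308 -0.026556447675869503 -0.02302203211606177 0.47034261430573293 0.5348925964103336
tab 445 [0.53983676 0.00224158 0.07090942]
```

Request:
{"fn": "apply_moves", "kwargs": {"offset": [[0, -0.02, 0.2], [0, -0.02, 0.45], [0, -0.02, 0.7], [0, -0.02, 0.9], [0, -0.02, 1], [0, -0.02, 1]], "turn": [[0, 0, 0.002], [0, 0, 0.002], [0, 0, 0.002], [0, 0, 0.002], [0, 0, 0.002], [0, 0, 0.002]], "claw": [1, 1, 1, 1, 1, 1]}}

```text
time_s: 16.68
eef_pos: [0.5181, 0.0024, 0.027]
tool_rot: [1.0, 0.001, -0.001, -0.0]
contact_force: [-0.4, 0.1, 0.7]
opening: 0.0853
grasp_force: 0.0
```

```bash
python3 log.py
```

```text
16.68 [0.5181 0.0024 0.027 ] [ 1.0e+00  1.5e-03 -8.0e-04 -0.0e+00] [-0.148  0.239  1.952 -0.     0.952  1.421] [-0.4  0.1  0.7] 0.0853 0.0
```

Request:
{"fn": "apply_moves", "kwargs": {"offset": [[0, 0, 0], [0, 0, 0], [0, 0, 0], [0, 0, 0], [0, 0, 0], [0, 0, 0], [0, 0, 0], [0, 0, 0]], "turn": [[0, 0, 0], [0, 0, 0], [0, 0, 0], [0, 0, 0], [0, 0, 0], [0, 0, 0], [0, 0, 0], [0, 0, 0]], "claw": [0.5, 0.5, 0.5, 0.5, 0.5, 0.5, 0.5, 0.5], "newtons": 60}}

```text
time_s: 17.35
eef_pos: [0.5208, 0.0021, 0.0302]
tool_rot: [1.0, 0.002, 0.002, 0.0]
contact_force: [-0.0, -0.8, 7.1]
opening: 0.0563
grasp_force: 65.0
```

```bash
python3 log.py
```

```text
17.35 [0.5208 0.0021 0.0302] [1.0e+00 1.6e-03 2.2e-03 4.0e-04] [-0.147  0.235  1.95  -0.     0.952  1.42 ] [-0.  -0.8  7.1] 0.0563 65.0
```

Request:
{"fn": "apply_moves", "kwargs": {"offset": [[0, 0, -0.08], [0, 0, -0.2], [0, 0, -0.4], [0, 0, -0.6], [0, 0, -0.8], [0, 0, -1]], "turn": [[0, 0, 0], [0, 0, 0], [0, 0, 0], [0, 0, 0], [0, 0, 0], [0, 0, 0]], "claw": [0.5, 0.5, 0.5, 0.5, 0.5, 0.5]}}

```text
time_s: 17.85
eef_pos: [0.5183, 0.0025, 0.1296]
tool_rot: [1.0, 0.002, -0.0, -0.0]
contact_force: [-0.1, 0.9, -2.8]
opening: 0.0563
grasp_force: 64.1
```

```bash
python3 log.py; cat > pour.py <<'E'
from ik import *
s=get_state(); p0=np.array(s['eef_pos']); T0=R.from_quat(s['tool_rot'])
J=np.array([.4635,-.338,0]); g=0; G=np.array([-.0035,0,.026])
D=np.array([0,0,-.008])  # cancels pose() shift
psi=np.radians(203); f=np.array([np.cos(psi),np.sin(psi),0])
x=q[-1]
W=[]
for tip,z,back in[(0,.170,.012),(20,.16,.012),(40,.15,.012),(55,.135,.012),(65,.125,.012),(75,.12,.012),(85,.12,.012),(95,.12,.012)]:
    p,t,o=pose(J-back*f+[0,0,z],psi,np.radians(tip),g,G); p=p-t.apply([0,0,.008])
    x,e=ik(p,t,x); W.append((tip,p,t)); print(tip,np.round(p,4),np.round(t.as_quat(),3),round(e,4),np.round(x,2))
print('first: tool shift',np.round(T0.inv().apply(W[0][1]-p0)*10,2),'turn',np.round((T0.inv()*W[0][2]).as_rotvec()/np.pi,3))
for b in(0,3,5):
    for w in W[b+1:]: print(W[b][0],'->',w[0],np.round(W[b][2].inv().apply(w[1]-W[b][1])*10,2),np.round((W[b][2].inv()*w[2]).as_rotvec()/np.pi,3))
E
python3 pour.py
```

```text
17.85 [0.5183 0.0025 0.1296] [ 1.      0.0015 -0.     -0.    ] [-0.147  0.079  1.908  0.     1.155  1.42 ] [-0.1  0.9 -2.8] 0.0563 64.1
0 [ 0.5252 -0.3118  0.151 ] [-0.98  -0.199  0.     0.   ] 0.0 [-0.66  0.27  1.65 -0.    1.23  0.5 ]
20 [ 0.5281 -0.3106  0.161 ] [-0.965 -0.196 -0.17   0.035] 0.0 [-0.83  0.15  1.81  0.37  1.1   0.18]
40 [ 0.5246 -0.3121  0.1708] [-0.921 -0.187 -0.335  0.068] 0.0 [-1.02  0.12  1.94  0.79  1.11 -0.22]
55 [ 0.5179 -0.3149  0.1692] [-0.869 -0.177 -0.452  0.092] 0.0 [-1.15  0.19  2.    1.06  1.22 -0.52]
65 [ 0.5118 -0.3175  0.1668] [-0.826 -0.168 -0.527  0.107] 0.0 [-1.22  0.28  2.02  1.21  1.32 -0.69]
75 [ 0.5045 -0.3206  0.1682] [-0.777 -0.158 -0.597  0.121] 0.0 [-1.27  0.39  2.01  1.32  1.45 -0.83]
85 [ 0.4964 -0.324   0.1731] [-0.722 -0.147 -0.662  0.135] 0.0 [-1.31  0.51  1.99  1.4   1.59 -0.94]
95 [ 0.4876 -0.3278  0.1764] [-0.662 -0.135 -0.722  0.147] 0.0 [-1.33  0.63  1.96  1.48  1.73 -1.02]
first: tool shift [ 0.06  3.14 -0.21] turn [-0.     0.    -0.127]
0 -> 20 [ 0.03  0.   -0.1 ] [-0.     0.111  0.   ]
0 -> 40 [-0.01  0.   -0.2 ] [ 0.     0.222 -0.   ]
0 -> 55 [-0.08 -0.   -0.18] [0.    0.306 0.   ]
0 -> 65 [-0.15 -0.   -0.16] [-0.     0.361  0.   ]
0 -> 75 [-0.22 -0.   -0.17] [-0.     0.417  0.   ]
0 -> 85 [-0.31  0.   -0.22] [0.    0.472 0.   ]
0 -> 95 [-0.41  0.   -0.25] [0.    0.528 0.   ]
55 -> 65 [-0.06 -0.   -0.04] [-0.     0.056 -0.   ]
55 -> 75 [-0.09  0.   -0.11] [-0.     0.111  0.   ]
55 -> 85 [-0.1   0.   -0.21] [0.    0.167 0.   ]
55 -> 95 [-0.13  0.   -0.31] [0.    0.222 0.   ]
75 -> 85 [ 0.02  0.   -0.1 ] [0.    0.056 0.   ]
75 -> 95 [ 0.03  0.   -0.2 ] [ 0.     0.111 -0.   ]
```

Request:
{"fn": "apply_moves", "kwargs": {"offset": [[0, 0.1, -0.08], [0, 0.3, -0.15], [0, 0.55, -0.21], [0, 0.8, -0.21]], "turn": [[0, 0, 0], [0, 0, 0], [0, 0, 0], [0, 0, 0]], "claw": [0.5, 0.5, 0.5, 0.5]}}

```text
time_s: 18.18
eef_pos: [0.5193, -0.0789, 0.1505]
tool_rot: [1.0, 0.002, 0.001, 0.0]
contact_force: [0.1, -1.2, -2.2]
opening: 0.0563
grasp_force: 64.3
```

Request:
{"fn": "apply_moves", "kwargs": {"offset": [[0, 0.27, 0], [0, 0.53, 0], [0, 0.8, 0]], "turn": [[0, 0, 0], [0, 0, 0], [0, 0, 0]], "claw": [0.5, 0.5, 0.5]}}

```text
time_s: 18.43
eef_pos: [0.5184, -0.1592, 0.1488]
tool_rot: [1.0, 0.002, -0.0, -0.0]
contact_force: [0.0, 0.4, -3.0]
opening: 0.0565
grasp_force: 64.3
```

Request:
{"fn": "apply_moves", "kwargs": {"offset": [[0, 0.27, 0], [0, 0.53, 0], [0, 0.8, 0]], "turn": [[0, 0, 0], [0, 0, 0], [0, 0, 0]], "claw": [0.5, 0.5, 0.5]}}

```text
time_s: 18.68
eef_pos: [0.5185, -0.2393, 0.1486]
tool_rot: [1.0, 0.001, -0.0, -0.0]
contact_force: [0.5, 0.6, -2.1]
opening: 0.0564
grasp_force: 64.3
```

Request:
{"fn": "apply_moves", "kwargs": {"offset": [[0.02, 0.25, 0], [0.04, 0.5, 0], [0.06, 0.74, 0], [0.06, 0.74, 0], [0.06, 0.74, 0], [0.06, 0.74, 0]], "turn": [[0, 0, -0.03], [0, 0, -0.06], [0, 0, -0.09], [0, 0, -0.127], [0, 0, -0.127], [0, 0, -0.127]], "claw": [0.5, 0.5, 0.5, 0.5, 0.5, 0.5]}}

```text
time_s: 19.18
eef_pos: [0.5248, -0.3118, 0.1483]
tool_rot: [0.98, 0.198, -0.0, -0.001]
contact_force: [-0.2, 0.4, -1.6]
opening: 0.056
grasp_force: 64.6
```

```bash
python3 log.py; python3 pour.py | grep first; python3 - <<'E'
from h import *
I=[grab(n) for n in('top','wrist')]
for c in I:
    P=cloud(c).reshape(-1,3)
    b=(np.hypot(P[:,0]-.464,P[:,1]+.338)<.06)&(P[:,2]>.088)&(P[:,2]<.100); Q=P[b]
    if len(Q)>20:
        A=np.c_[2*Q[:,:2],np.ones(len(Q))]; s=np.linalg.lstsq(A,(Q[:,:2]**2).sum(1),rcond=None)[0]; print('rim',len(Q),s[:2],np.sqrt(s[2]+s[0]**2+s[1]**2))
cv2.imwrite('pics/pour0.png',np.hstack([cv2.resize(I[0]['image'][150:260,390:500],(300,300)),cv2.resize(I[1]['image'],(480,300))])[:,:,::-1])
E
```

```text
19.18 [ 0.5248 -0.3118  0.1483] [ 9.803e-01  1.976e-01 -4.000e-04 -6.000e-04] [-0.665  0.268  1.652  0.     1.223  0.508] [-0.2  0.4 -1.6] 0.056 64.6
first: tool shift [ 0.    0.   -0.03] turn [-0.     0.    -0.001]
rim 27 [ 0.47048127 -0.373587  ] 0.012328911720186587
```

View pics/pour0.png

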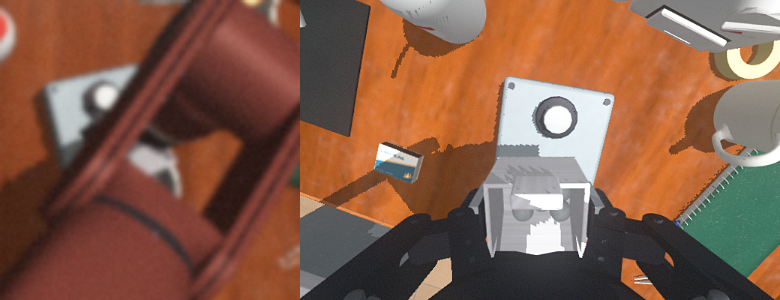

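The wrist half shows the cup gripped by its sides with its back wall away from the robot, in front of the plunger at (556,118). The balls are still inside. Now I pour in stages.

Request:
{"fn": "apply_moves", "kwargs": {"offset": [[0.01, 0, -0.06], [0.02, 0, -0.1], [0.03, 0, -0.13], [0.02, 0, -0.17], [0.01, 0, -0.21], [-0.01, 0, -0.23], [-0.05, 0, -0.22], [-0.08, 0, -0.21], [-0.08, 0, -0.21], [-0.08, 0, -0.21]], "turn": [[0, 0.039, 0], [0, 0.078, 0], [0, 0.117, 0], [0, 0.156, 0], [0, 0.194, 0], [0, 0.233, 0], [0, 0.272, 0], [0, 0.306, 0], [0, 0.306, 0], [0, 0.306, 0]], "claw": [0.5, 0.5, 0.5, 0.5, 0.5, 0.5, 0.5, 0.5, 0.5, 0.5]}}

```text
time_s: 20.12
eef_pos: [0.5172, -0.3142, 0.1681]
tool_rot: [0.87, 0.175, 0.452, -0.094]
contact_force: [0.8, 0.2, -1.6]
opening: 0.0557
grasp_force: 64.6
```

```bash
python3 log.py
```

```text
20.12 [ 0.5172 -0.3142  0.1681] [ 0.8699  0.1751  0.4515 -0.0938] [-1.148  0.192  2.     1.06   1.216 -0.516] [ 0.8  0.2 -1.6] 0.0557 64.6
```

As planned. Now on to 95° and hold.

Request:
{"fn": "apply_moves", "kwargs": {"offset": [[-0.03, 0, -0.02], [-0.06, 0, -0.04], [-0.08, 0, -0.08], [-0.09, 0, -0.11], [-0.1, 0, -0.16], [-0.1, 0, -0.21], [-0.12, 0, -0.26], [-0.13, 0, -0.31], [-0.13, 0, -0.31], [-0.13, 0, -0.31], [-0.13, 0, -0.31], [-0.13, 0, -0.31]], "turn": [[0, 0.028, 0], [0, 0.056, 0], [0, 0.083, 0], [0, 0.111, 0], [0, 0.139, 0], [0, 0.167, 0], [0, 0.194, 0], [0, 0.222, 0], [0, 0.222, 0], [0, 0.222, 0], [0, 0.222, 0], [0, 0.222, 0]], "claw": [0.5, 0.5, 0.5, 0.5, 0.5, 0.5, 0.5, 0.5, 0.5, 0.5, 0.5, 0.5]}}

```text
time_s: 21.12
eef_pos: [0.4889, -0.3276, 0.1782]
tool_rot: [0.662, 0.137, 0.722, -0.147]
contact_force: [0.6, 0.2, -1.6]
opening: 0.0561
grasp_force: 64.8
```

```bash
python3 log.py; python3 - <<'E'
from h import *
w=grab('wrist')
cv2.imwrite('pics/pour1.png',cv2.resize(w['image'],(480,300))[:,:,::-1])
E
```

```text
21.12 [ 0.4889 -0.3276  0.1782] [ 0.6624  0.1369  0.7218 -0.1468] [-1.329  0.63   1.955  1.478  1.729 -1.018] [ 0.6  0.2 -1.6] 0.0561 64.8
```

```bash
cat > chk.py <<'E'
from kin import *
s=get_state(); T0=R.from_quat(s['tool_rot']); cup=T0*R.from_matrix(np.diag([-1,1,-1.])); o=np.array(s['eef_pos'])-cup.apply([-.0035,0,.026])
for n in('wrist','top','scene'):
    P=cloud(grab(n)).reshape(-1,3)
    C=cup.inv().apply(P-o); b=(abs(C[:,1])<.023)&(C[:,0]>-.019)&(C[:,0]<.045)&(C[:,2]>-.004)&(C[:,2]<.06)
    print(n,'in cup',b.sum(),np.histogram(C[b,2],bins=np.arange(-.004,.065,.006))[0])
    h=np.hypot(P[:,0]-.4635,P[:,1]+.338); Q=P[(h<.042)]; print('  jar z hist',np.histogram(Q[:,2],bins=[.03,.04,.046,.05,.054,.058,.062,.07,.08,.09,.1])[0])
    b=(P[:,2]>.038)&(h<.041)&(P[:,2]<.08); print('  jar',b.sum())
E
python3 chk.py
```

```text
wrist in cup 4978 [  38 1087  991 1124 1229  509    0    0    0    0    0]
  jar z hist [0 0 0 0 0 0 0 0 0 0]
  jar 0
top in cup 19 [17  1  0  0  0  0  1  0  0  0  0]
  jar z hist [  7 103  24   1   1   2   6  18   5   9]
  jar 154
scene in cup 3 [0 2 0 0 1 0 0 0 0 0 0]
  jar z hist [0 0 0 0 0 0 0 0 0 0]
  jar 0
```

```bash
python3 - <<'E'
from kin import *
s=get_state(); T0=R.from_quat(s['tool_rot']); cup=T0*R.from_matrix(np.diag([-1,1,-1.])); o=np.array(s['eef_pos'])-cup.apply([-.0035,0,.026])
c=load('wrist'); P=cloud(c); C=cup.inv().apply(P.reshape(-1,3)-o).reshape(P.shape)
b=(abs(C[...,1])<.03)&(C[...,0]>-.03)&(C[...,0]<.06)&(C[...,2]>-.006)&(C[...,2]<.07)
v,u=np.nonzero(b); print(u.min(),u.max(),v.min(),v.max())
np.set_printoptions(linewidth=220)
vs=np.linspace(v.min(),v.max(),16).astype(int); us=np.linspace(u.min(),u.max(),14).astype(int)
for k,n in enumerate('xyz'): print(n); print((C[np.ix_(vs,us)][...,k]*1000).round())
print(c['image'].mean(2)[np.ix_(vs,us)].round())
t=load('top');P=cloud(t); h=np.hypot(P[...,0]-.4635,P[...,1]+.338); m=(h<.045)&(P[...,2]<.09); v,u=np.nonzero(m); print(u.min(),u.max(),v.min(),v.max())
A=np.where(m,(P[...,2]*1000).round(),0)[v.min():v.max()+1,u.min():u.max()+1]; print(A.astype(int)); print(t['image'].mean(2).astype(int)[v.min():v.max()+1,u.min():u.max()+1])
E
```

```text
228 407 209 343
x
[[ 55.  52.  49. -23. -23. -23. -23. -23. -23. -23. -23.  27.  27.  24.]
 [ 67.  64.  61. -23. -23. -23. -23. -23. -23. -23. -23.  37.  36.  33.]
 [ 45.  44.  74. -23. -24. -23. -23. -23. -23. -23. -23.  47.  47.  43.]
 [ 51.  51. -23. -23. -23. -24. -24. -23. -24. -24. -23. -23.  58.  53.]
 [ 62.  61. -23. -23. -23. -26. -26. -26. -26. -24. -23. -23.  69.  63.]
 [ 70. -14. -17.   0. -26. -26. -26. -26. -26.   2.  -6. -19. -10.  75.]
 [ -9. -14. -13.   5. -25. -25. -25. -25. -26.   7.  -1. -16. -13. -10.]
 [-14. -14.  -9.   9. -22. -22. -22. -22. -22.  13.   3. -12. -14. -10.]
 [-15. -12.  -5.  15.  19. -18. -19. -18. -18.  19.   7.  -8. -12. -15.]
 [-15.  -9.  -2.  18.  22.  23.  22.  22.  23.  21.  11.  -4.  -9. -16.]
 [-15.  -4.   2.  23.  26.  26.  26.  25.  25.  25.  16.   1. -16. -15.]
 [-19. -20.   5.  28.  29.  29.  28.  28.  28.  28.  20.   5. -20. -20.]
 [-21. -19.  10.  32.  31.  31.  31.  31.  31.  31.  25.   9. -20. -20.]
 [-21. -20.  14.  34.  34.  33.  34.  34.  33.  34.  29.  13. -20. -19.]
 [-20. -21.  18.  36.  36.  37.  36.  36.  36.  36.  34. -20
[... 9288 characters left out ...]
 76  64  77  87  85  75]
 [ 79  62  55  60  60  66  69  71  66  57  47  52  60  64  76  93 106  92  73  62  65  67  68  62  66  75  72  64  60  77  89  77  64]
 [ 80  72  62  57  61  64  65  63  60  46  43  55  63  71  80 109 128 120  84  58  60  62  58  58  66  73  70  61  57  72  78  70  70]
 [ 84  77  71  63  58  60  64  63  54  47  41  53  66  72  83 110 131 127  93  67  57  51  50  58  71  70  64  66  66  73  75  73  69]
 [ 83  87  79  72  60  56  62  59  55  49  44  52  63  70  81 105 133 137 121  98  71  51  51  60  67  68  63  67  75  73  72  73  70]
 [ 85  87  85  80  69  66  57  59  53  47  43  49  61  68  76  99 132 148 149 135 106  69  50  50  58  63  62  63  69  70  73  73  68]]
```

Request:
{"fn": "apply_moves", "kwargs": {"offset": [[0.25, 0, 0], [0.5, 0, 0], [0.5, 0, 0], [0.5, 0, 0], [0.5, 0, 0], [0.5, 0, 0], [0.5, 0, 0], [0.5, 0, 0], [0.5, 0, 0]], "turn": [[0, 0, 0], [0, 0, 0], [0, -0.039, 0], [0, -0.264, 0], [0, -0.264, 0], [0, -0.264, 0], [0, -0.264, 0], [0, -0.264, 0], [0, -0.264, 0]], "claw": [0.5, 0.5, 0.5, 0.5, 0.5, 0.5, 0.5, 0.5, 0.5]}}

```text
time_s: 22.07
eef_pos: [0.4842, -0.3303, 0.2297]
tool_rot: [0.898, 0.184, 0.393, -0.077]
contact_force: [1.2, -0.1, -0.1]
opening: 0.0561
grasp_force: 64.7
```

Request:
{"fn": "apply_moves", "kwargs": {"offset": [[0, 0, 0], [0, 0, 0], [0, 0, 0], [0, 0, 0], [0, 0, 0], [0, 0, 0], [0, 0, 0], [0, 0, 0]], "turn": [[0, -0.264, 0], [0, -0.264, 0], [0, -0.264, 0], [0, -0.264, 0], [0, -0.264, 0], [0, -0.264, 0], [0, -0.264, 0], [0, -0.264, 0]], "claw": [0.5, 0.5, 0.5, 0.5, 0.5, 0.5, 0.5, 0.5]}}

```text
time_s: 22.73
eef_pos: [0.486, -0.3276, 0.2276]
tool_rot: [0.979, 0.201, -0.001, 0.001]
contact_force: [0.5, 1.4, -1.9]
opening: 0.0564
grasp_force: 64.6
```

```bash
python3 log.py; python3 - <<'E'
from ik import *
s=get_state(); p0=np.array(s['eef_pos']); T0=R.from_quat(s['tool_rot'])
T=R.from_quat([1,0,0,0]); tgt=np.array([.5193,.002,.15])
print(np.round(T0.inv().apply(tgt-p0)*10,2),np.round((T0.inv()*T).as_rotvec()/np.pi,3))
t=T0.inv()*T; print('after turn, shift',np.round(T.inv().apply(tgt-p0)*10,2))
E
```

```text
22.73 [ 0.486  -0.3276  0.2276] [ 9.795e-01  2.014e-01 -9.000e-04  7.000e-04] [-0.726  0.139  1.647 -0.002  1.355  0.439] [ 0.5  1.4 -1.9] 0.0564 64.6
[ 1.61 -2.9   0.77] [0.    0.001 0.129]
after turn, shift [ 0.33 -3.3   0.78]
```

Request:
{"fn": "apply_moves", "kwargs": {"offset": [[0, 0, 0], [0, 0, 0], [0, 0, 0], [0, 0, 0]], "turn": [[0, 0, 0.129], [0, 0, 0.129], [0, 0, 0.129], [0, 0, 0.129]], "claw": [0.5, 0.5, 0.5, 0.5]}}

```text
time_s: 23.07
eef_pos: [0.4832, -0.329, 0.2263]
tool_rot: [1.0, -0.005, 0.001, -0.001]
contact_force: [0.4, 0.5, -1.0]
opening: 0.0564
grasp_force: 64.7
```

Request:
{"fn": "apply_moves", "kwargs": {"offset": [[0.02, -0.28, 0], [0.05, -0.55, 0], [0.08, -0.83, 0]], "turn": [[0, 0, 0], [0, 0, 0], [0, 0, 0]], "claw": [0.5, 0.5, 0.5]}}

```text
time_s: 23.32
eef_pos: [0.4912, -0.2458, 0.2262]
tool_rot: [1.0, -0.003, 0.001, -0.001]
contact_force: [-0.3, 0.9, -1.5]
opening: 0.0558
grasp_force: 64.7
```

Request:
{"fn": "apply_moves", "kwargs": {"offset": [[0.02, -0.28, 0], [0.05, -0.55, 0], [0.08, -0.83, 0]], "turn": [[0, 0, 0], [0, 0, 0], [0, 0, 0]], "claw": [0.5, 0.5, 0.5]}}

```text
time_s: 23.57
eef_pos: [0.4996, -0.1622, 0.2264]
tool_rot: [1.0, -0.002, 0.001, -0.001]
contact_force: [0.3, 0.5, -1.1]
opening: 0.0564
grasp_force: 64.7
```

Request:
{"fn": "apply_moves", "kwargs": {"offset": [[0.02, -0.28, 0], [0.05, -0.55, 0], [0.08, -0.83, 0]], "turn": [[0, 0, 0], [0, 0, 0], [0, 0, 0]], "claw": [0.5, 0.5, 0.5]}}

```text
time_s: 23.82
eef_pos: [0.5079, -0.0793, 0.2265]
tool_rot: [1.0, -0.002, 0.0, -0.001]
contact_force: [-0.4, -1.6, -1.8]
opening: 0.0565
grasp_force: 64.7
```

Request:
{"fn": "apply_moves", "kwargs": {"offset": [[0.02, -0.28, 0.2], [0.05, -0.55, 0.4], [0.08, -0.83, 0.6], [0.08, -0.83, 0.8], [0.08, -0.83, 0.9], [0.08, -0.83, 0.9]], "turn": [[0, 0, 0], [0, 0, 0], [0, 0, 0], [0, 0, 0], [0, 0, 0], [0, 0, 0]], "claw": [0.5, 0.5, 0.5, 0.5, 0.5, 0.5]}}

```text
time_s: 24.32
eef_pos: [0.5144, 0.0027, 0.1339]
tool_rot: [1.0, -0.002, -0.002, -0.001]
contact_force: [0.2, 0.5, -1.9]
opening: 0.0561
grasp_force: 64.8
```

```bash
python3 log.py; python3 - <<'E'
from h import *
t=grab('top');P=cloud(t); I=t['image']
h=np.hypot(P[...,0]-.4635,P[...,1]+.338); m=(h<.043)&(P[...,2]<.09); 
print('jar hist',np.histogram(P[m][:,2],bins=[.03,.04,.046,.05,.055,.06,.065,.07,.08])[0])
v,u=np.nonzero(m); A=np.where(m,(P[...,2]*1000).round(),0)[v.min():v.max()+1,u.min():u.max()+1].astype(int); print(A[:, :])
# any bright grey ball-like blobs on desk
w=grab('wrist'); Q=cloud(w).reshape(-1,3); s=get_state(); o=s['eef_pos']
b=(abs(Q[:,1]-o[1])<.022)&(Q[:,0]<o[0]+.017)&(Q[:,0]>o[0]-.03)&(Q[:,2]<o[2]+.03); print('cup floor rel',len(Q[b]),np.percentile(Q[b][:,2]-(o[2]-.026),[5,50,95]).round(4))
E
```

```text
24.32 [0.5144 0.0027 0.1339] [ 1.0e+00 -1.8e-03 -2.5e-03 -9.0e-04] [-1.490e-01  6.800e-02  1.910e+00  1.000e-03  1.169e+00  1.425e+00] [ 0.2  0.5 -1.9] 0.0561 64.8
jar hist [ 31 285  67  17  22  18  37  67]
[[ 0  0  0  0  0  0  0  0  0  0  0  0  0  0  0 86 82 89 88  0  0  0  0  0
   0  0  0  0  0  0  0]
 [ 0  0  0  0  0  0  0  0  0  0  0 90 62 55 58  0 61 70 70 76 80  0  0  0
   0  0  0  0  0  0  0]
 [ 0  0  0  0  0  0  0  0  0  0 46 45 47 42 39 42  0 55 61 64 70 73 83  0
   0  0  0  0  0  0  0]
 [ 0  0  0  0  0  0  0  0 46 44 43 41 45 43 39 46 40 42 43 53 60 67 69 75
   0  0  0  0  0  0  0]
 [ 0  0  0  0  0  0  0 45 43 45 44 44 45 43 40 39 46 45 47 41 53 56 65 69
  74 86  0  0  0  0  0]
 [ 0  0  0  0  0  0  0 45 41 45 46 43 42 41 42 47 43 42 45 43 41 45 55 61
  69 76  0  0  0  0  0]
 [ 0  0  0  0  0  0 43 45 41 43 44 43 41 42 45 44 44 43 43 42 45 44 49 59
  64 71 80 88  0  0  0]
 [ 0  0  0  0  0 42 44 47 46 43 44 44 44 43 40 43 42 44 46 42 44 39 41 51
  58 63 71 78 90  0  0]
 [ 0  0  0  0  0 41 39 42 42 45 44 49 42 44 41 44 44 43 44 43 41 43 47 45
  51 64 67 78 87  0  0]
 [ 0  0  0 
[... 1196 characters left out ...]
 45 40 44 42 43 40 45 40 45 55 67 76 74 74
  70 51 62 71  0  0  0]
 [ 0  0  0  0  0  0  0 43 43 44 45 44 46 44 46 43 46 44 43 53 73 71 76 74
  75 59  0 76  0  0  0]
 [ 0  0  0  0  0  0  0  0 41 55 54 61 68 73 43 53 68 74 72 71 66 70 75 75
  74 68 77 86  0  0  0]
 [ 0  0  0  0  0  0  0  0 89 52 58 69 69 73 74 66 69 78 72 76 73 70 73 70
  68 74 83  0  0  0  0]
 [ 0  0  0  0  0  0  0  0  0  0 59 70 71 74 76 72 74 75 73 73 73 46 49 63
  78 83  0  0  0  0  0]
 [ 0  0  0  0  0  0  0  0  0  0  0 69 71 71 70 58 70 70 71 77 70 55 60 82
   0  0  0  0  0  0  0]
 [ 0  0  0  0  0  0  0  0  0  0  0  0 90  0 69 41 66 67 70 70 61  0  0  0
   0  0  0  0  0  0  0]]
cup floor rel 3364 [-0.1087  0.0006  0.0104]
```

Request:
{"fn": "apply_moves", "kwargs": {"offset": [[0, 0, 0.2], [0, 0, 0.45], [0, 0, 0.7], [0, 0, 0.85], [0, 0, 0.92], [0, 0, 0.95], [0, 0, 0.97], [0, 0, 0.97]], "turn": [[0, 0, 0], [0, 0, 0], [0, 0, 0], [0, 0, 0], [0, 0, 0], [0, 0, 0], [0, 0, 0], [0, 0, 0]], "claw": [0.5, 0.5, 0.5, 0.5, 0.5, 0.5, 0.5, 0.5]}}

```text
time_s: 25.08
eef_pos: [0.5182, 0.0021, 0.041]
tool_rot: [1.0, -0.002, 0.001, 0.0]
contact_force: [-0.3, 0.1, -0.7]
opening: 0.0562
grasp_force: 64.8
```

```bash
python3 log.py
```

```text
25.08 [0.5182 0.0021 0.041 ] [ 1.0e+00 -2.0e-03  1.1e-03  1.0e-04] [-0.148  0.212  1.952  0.     0.975  1.426] [-0.3  0.1 -0.7] 0.0562 64.8
```

Request:
{"fn": "apply_moves", "kwargs": {"offset": [[0, 0, 0.03], [0, 0, 0.06], [0, 0, 0.08], [0, 0, 0.09], [0, 0, 0.09]], "turn": [[0, 0, 0], [0, 0, 0], [0, 0, 0], [0, 0, 0], [0, 0, 0]], "claw": [0.5, 0.5, 0.5, 0.5, 0.5]}}

```text
time_s: 25.5
eef_pos: [0.5168, 0.0027, 0.0305]
tool_rot: [1.0, -0.002, -0.0, -0.0]
contact_force: [-0.7, -0.1, -1.1]
opening: 0.0563
grasp_force: 64.8
```

Request:
{"fn": "apply_moves", "kwargs": {"offset": [[0, 0, 0.01], [0, 0, 0.02], [0, 0, 0.03], [0, 0, 0.03]], "turn": [[0, 0, 0], [0, 0, 0], [0, 0, 0], [0, 0, 0]], "claw": [0.5, 0.5, 0.5, 0.5]}}

```text
time_s: 25.83
eef_pos: [0.5171, 0.0027, 0.0302]
tool_rot: [1.0, -0.001, -0.001, 0.0]
contact_force: [-11.8, 1.2, 23.5]
opening: 0.0562
grasp_force: 67.7
```

```bash
python3 log.py
```

```text
25.83 [0.5171 0.0027 0.0302] [ 1.0e+00 -1.3e-03 -6.0e-04  0.0e+00] [-0.147  0.231  1.954 -0.     0.957  1.426] [-11.8   1.2  23.5] 0.0562 67.7
```

Contact with the mat. I ease off, open and rise straight up.

Request:
{"fn": "apply_moves", "kwargs": {"offset": [[0, 0, -0.03], [0, 0, -0.03], [0, 0, -0.03], [0, 0, -0.03], [0, 0, -0.03], [0, 0, -0.03], [0, 0, -0.03]], "turn": [[0, 0, 0], [0, 0, 0], [0, 0, 0], [0, 0, 0], [0, 0, 0], [0, 0, 0], [0, 0, 0]], "claw": [0.5, 0.5, 1, 1, 1, 1, 1]}}

```text
time_s: 26.42
eef_pos: [0.5169, 0.0026, 0.0305]
tool_rot: [1.0, -0.002, -0.0, -0.0]
contact_force: [0.0, 0.3, 0.2]
opening: 0.0853
grasp_force: 0.0
```

Request:
{"fn": "apply_moves", "kwargs": {"offset": [[0, 0, -0.1], [0, 0, -0.3], [0, 0, -0.6], [0, 0, -1], [0, 0, -1]], "turn": [[0, 0, 0], [0, 0, 0], [0, 0, 0], [0, 0, 0], [0, 0, 0]], "claw": [1, 1, 1, 1, 1]}}

```text
time_s: 26.83
eef_pos: [0.5221, 0.002, 0.1393]
tool_rot: [1.0, -0.002, 0.006, 0.001]
contact_force: [1.6, -1.1, 0.6]
opening: 0.0856
grasp_force: 0.0
```

Request:
{"fn": "apply_moves", "kwargs": {"offset": [[0, 0, -0.3], [0, 0, -0.6], [0, 0, -0.6]], "turn": [[0, 0, 0], [0, 0, 0], [0, 0, 0]], "claw": [0, 0, 0]}}

```text
time_s: 27.08
eef_pos: [0.5208, 0.0022, 0.198]
tool_rot: [1.0, -0.002, 0.006, 0.001]
contact_force: [0.5, 0.0, 0.2]
opening: 0.0514
grasp_force: 0.0
```

```bash
python3 log.py; python3 - <<'E'
from h import *
c=grab('wrist'); P=cloud(c).reshape(-1,3)
b=(abs(P[:,1])<.06)&(P[:,0]>.42)&(P[:,0]<.56)
t=P[b&(P[:,2]>.066)&(P[:,2]<.08)]; print('tab',len(t),t.mean(0).round(4),t.max(0).round(4))
r=P[b&(P[:,2]>.047)&(P[:,2]<.058)]; print('rim',np.percentile(r,[1,99],axis=0).round(4).tolist())
i=P[(abs(P[:,1]-.003)<.022)&(P[:,0]>.50)&(P[:,0]<.53)]; print('inside',np.percentile(i[:,2],[5,25,50,75,95]).round(4))
E
```

```text
27.08 [0.5208 0.0022 0.198 ] [ 1.0e+00 -1.5e-03  5.5e-03  8.0e-04] [-0.147 -0.002  1.852  0.     1.279  1.426] [0.5 0.  0.2] 0.0514 0.0
tab 254 [0.537  0.0029 0.0707] [0.5406 0.0144 0.073 ]
rim [[0.4625, -0.0254, 0.0471], [0.5405, 0.0313, 0.0552]]
inside [0.0052 0.0061 0.007  0.2607 0.2753]
```

The empty cup is upright on the mat. I turn the camera away from the microwave and go over to the plunger with closed fingers.

Request:
{"fn": "apply_moves", "kwargs": {"offset": [[0, 0, -0.15], [0, 0, -0.3], [0, 0, -0.3], [0, 0, -0.3], [0, 0, -0.3], [0, 0, -0.3], [0, 0, -0.3], [0, 0, -0.3], [0, 0, -0.3], [0, 0, -0.3], [0, 0, -0.3], [0, 0, -0.3]], "turn": [[0, -0.003, -0.47], [0, -0.003, -0.47], [0, -0.003, -0.47], [0, -0.003, -0.47], [0, -0.003, -0.47], [0, -0.003, -0.47], [0, -0.003, -0.47], [0, -0.003, -0.47], [0, -0.003, -0.47], [0, -0.003, -0.47], [0, -0.003, -0.47], [0, -0.003, -0.47]], "claw": [0, 0, 0, 0, 0, 0, 0, 0, 0, 0, 0, 0]}}

```text
time_s: 28.13
eef_pos: [0.5164, 0.0027, 0.2197]
tool_rot: [0.739, 0.674, -0.005, -0.001]
contact_force: [0.0, 0.6, -0.3]
opening: -0.0001
grasp_force: 0.0
```

Request:
{"fn": "apply_moves", "kwargs": {"offset": [[-0.26, 0, 0], [-0.53, 0, 0], [-0.8, 0, 0]], "turn": [[0, 0, 0], [0, 0, 0], [0, 0, 0]], "claw": [0, 0, 0]}}

```text
time_s: 28.38
eef_pos: [0.5086, -0.0773, 0.2203]
tool_rot: [0.74, 0.672, -0.005, -0.001]
contact_force: [1.0, 0.5, 0.2]
opening: -0.0003
grasp_force: 0.0
```

Request:
{"fn": "apply_moves", "kwargs": {"offset": [[-0.26, 0, 0], [-0.53, 0, 0], [-0.8, 0, 0]], "turn": [[0, 0, 0], [0, 0, 0], [0, 0, 0]], "claw": [0, 0, 0]}}

```text
time_s: 28.63
eef_pos: [0.5007, -0.1575, 0.2208]
tool_rot: [0.741, 0.672, -0.005, -0.001]
contact_force: [0.2, 0.2, -0.9]
opening: -0.0002
grasp_force: 0.0
```

Request:
{"fn": "apply_moves", "kwargs": {"offset": [[-0.26, 0, 0], [-0.53, 0, 0], [-0.8, 0, 0], [-0.8, 0, 0]], "turn": [[0, 0, 0], [0, 0, 0], [0, 0, 0], [0, 0, 0]], "claw": [0, 0, 0, 0]}}

```text
time_s: 28.97
eef_pos: [0.4926, -0.2402, 0.2214]
tool_rot: [0.742, 0.671, -0.005, 0.0]
contact_force: [0.8, 0.1, 0.1]
opening: 0.0002
grasp_force: 0.0
```

```bash
python3 log.py; cat > mill.py <<'E'
from kin import *
c=grab('wrist'); P=cloud(c); Q=P.reshape(-1,3)
b=(np.hypot(Q[:,0]-.568,Q[:,1]+.313)<.03)&(Q[:,2]>.063)&(Q[:,2]<.075); 
if b.sum(): T=Q[b]; print('plunger',b.sum(),T.mean(0).round(4),((T.max(0)+T.min(0))/2).round(4),(T.max(0)-T.min(0)).round(4))
h=np.hypot(Q[:,0]-.464,Q[:,1]+.338); r=Q[(h<.06)&(Q[:,2]>.091)&(Q[:,2]<.099)]
if len(r)>30:
    A=np.c_[2*r[:,:2],np.ones(len(r))]; s=np.linalg.lstsq(A,(r[:,:2]**2).sum(1),rcond=None)[0]; print('rim',len(r),s[:2].round(4),np.sqrt(s[2]+s[0]**2+s[1]**2).round(4),r[:,2].mean())
j=(np.hypot(P[...,0]-.464,P[...,1]+.338)<.041)&(P[...,2]<.088)&(P[...,2]>.03); print('jar px',j.sum(),np.histogram(P[j][:,2],bins=np.arange(.036,.09,.004))[0])
n,l,st,ce=cv2.connectedComponentsWithStats((j&(P[...,2]>.056)).astype(np.uint8))
for i in range(1,n):
    if st[i,4]>15: print(st[i],P[l==i].mean(0).round(3),P[l==i].max(0).round(3))
s=get_state(); T0=R.from_quat(s['tool_rot']); print('to plunger',np.round(T0.inv().apply(np.array([.568,-.313,.0])-s['eef_pos'])*10,2),np.round((T0.inv()*R.from_quat([.7071,.7071,0,0])).as_rotvec()/np.pi,3))
cv2.imwrite('/tmp/w.png',c['image'][:,:,::-1])
E
python3 mill.py
```

```text
28.97 [ 0.4926 -0.2402  0.2214] [ 7.419e-01  6.705e-01 -5.200e-03  2.000e-04] [-0.592  0.056  1.749 -0.01   1.339 -0.488] [0.8 0.1 0.1] 0.0002 0.0
plunger 475 [ 0.5687 -0.313   0.0651] [ 0.5685 -0.3132  0.0651] [0.0264 0.0267 0.004 ]
rim 232 [ 0.4654 -0.3383] 0.0439 0.09383197532704052
jar px 378 [ 0 62 19  8 33 67  6 23 81 70  4  5  0]
[259 265  20  22 256] [ 0.433 -0.33   0.068] [ 0.441 -0.322  0.082]
to plunger [-0.66  0.84  2.21] [-0.002  0.002 -0.032]
```

Request:
{"fn": "apply_moves", "kwargs": {"offset": [[-0.2, 0.25, 0], [-0.4, 0.5, 0], [-0.6, 0.75, 0], [-0.66, 0.84, 0], [-0.66, 0.84, 0]], "turn": [[-0.002, 0.002, -0.03], [-0.002, 0.002, -0.03], [-0.002, 0.002, -0.03], [-0.002, 0.002, -0.03], [-0.002, 0.002, -0.03]], "claw": [0, 0, 0, 0, 0]}}

```text
time_s: 29.43
eef_pos: [0.572, -0.3105, 0.2208]
tool_rot: [0.708, 0.706, 0.0, -0.001]
contact_force: [-0.2, -0.0, 0.1]
opening: -0.0002
grasp_force: 0.0
```

```bash
python3 log.py; python3 mill.py; python3 - <<'E'
from h import *
s=grab('scene'); P=cloud(s); j=(np.hypot(P[...,0]-.4645,P[...,1]+.338)<.042)&(P[...,2]<.092)&(P[...,2]>.03); print('scene jar',j.sum())
I=cv2.imread('/tmp/w.png'); g=cv2.cvtColor(I,6)
E
```

```text
29.43 [ 0.572  -0.3105  0.2208] [ 7.083e-01  7.059e-01  2.000e-04 -5.000e-04] [-6.190e-01  2.960e-01  1.476e+00  1.000e-03  1.370e+00 -6.150e-01] [-0.2 -0.   0.1] -0.0002 0.0
plunger 551 [ 0.5701 -0.3133  0.0651] [ 0.5698 -0.3135  0.0652] [0.026  0.0267 0.0045]
rim 1503 [ 0.4654 -0.3386] 0.044 0.09370464294558675
jar px 3883 [   0 2246  403   74  191  173   31   94  280  312   27   26   26]
[160 187  42  62 942] [ 0.436 -0.34   0.069] [ 0.449 -0.303  0.088]
to plunger [-0.04 -0.03  2.21] [-0.    -0.001 -0.001]
scene jar 0
```

```bash
python3 - <<'E'
from h import *
c=load('wrist'); P=cloud(c); Z=np.nan_to_num(P[160-5+20:265,150:215,2]) if 0 else np.nan_to_num(P[180:255:3,150:212:3,2]); 
np.set_printoptions(linewidth=200); print((Z*1000).astype(int)); print(c['image'].mean(2)[180:255:3,150:212:3].astype(int)); print(c['fx'])
I=c['image'][180:255,150:212]; g=cv2.resize(cv2.cvtColor(I,cv2.COLOR_RGB2GRAY),None,fx=4,fy=4,interpolation=2)
r=cv2.HoughCircles(g,cv2.HOUGH_GRADIENT,1,40,param1=80,param2=18,minRadius=28,maxRadius=55)
if r is not None:
    for x,y,R_ in r[0]:
        u,v=150+x/4,180+y/4; print(round(u),round(v),R_/4,P[int(v),int(u)].round(3))
# loose balls on desk: small blobs 8..20mm high near mill/mat
for n in('wrist','top'):
    P=cloud(grab(n)); Im=load(n)['image'].astype(int); m=(P[...,2]>.008)&(P[...,2]<.022)&(P[...,0]>.36)&(P[...,0]<.7)&(abs(P[...,1])<.55)&(Im.max(2)-Im.min(2)<30)
    k,l,st,ce=cv2.connectedComponentsWithStats(m.astype(np.uint8)); print(n,[(st[i,4],P[l==i].mean(0).round(3).tolist()) for i in range(1,k) if st[i,4]>12])
E
```

```text
[[-1  0 37 40 38 39 38 40 39 38 41 42 77 88 88 89 89 89 87 86 83]
 [ 0 -1 -1 38 39 38 40 38 38 42 94 94 93 93 93 94 94 94 94 94 94]
 [ 0  0 -1 38 40 38 39 94 93 94 94 92 51 43 42 43 43 42 41 91 95]
 [ 0  0 -1 38 39 39 93 94 92 85 63 50 42 43 43 42 42 42 42 42 44]
 [ 0  0 -1 38 40 94 94 92 78 64 54 44 42 42 42 44 43 43 42 43 44]
 [-1  0  0 -1 95 94 90 77 67 56 47 44 43 43 42 42 43 43 42 42 42]
 [ 0  0  0 95 93 89 81 70 63 52 43 42 42 44 42 43 43 43 43 42 42]
 [ 0  0 93 93 91 82 75 66 57 48 54 54 54 51 42 43 42 43 43 44 43]
 [-1  0 94 93 86 78 71 62 56 54 58 56 56 54 50 43 42 42 43 43 44]
 [ 0 94 94 90 83 77 70 61 65 66 57 59 59 54 51 43 43 43 43 43 44]
 [ 0 94 93 88 81 74 66 70 70 71 69 65 57 56 43 43 43 43 43 43 42]
 [ 1 94 93 86 79 72 66 72 72 71 71 68 54 43 44 43 43 43 43 43 42]
 [ 0 94 91 84 79 73 66 73 74 73 72 68 41 43 43 42 44 44 43 43 43]
 [94 94 92 84 79 74 68 73 74 74 72 67 44 43 43 42 42 42 43 43 42]
 [93 93 93 85 78 73 69 63 58 69 67 53 55 54 51 42 42 43 42 42 43]
 [94 94 90 84 80 74 69 64 71 72 71 68 66 56 54 49 44 43 43 42 43]
 [-1 93 92 85 80 75 70 65 73 73 72 72 68 56 
[... 2715 characters left out ...]
0 120 124]]
296.9762334220137
185 207 7.975 [ 0.438 -0.327  0.059]
189 242 7.35 [ 0.444 -0.361  0.073]
176 215 7.425 [ 0.434 -0.331  0.073]
180 230 7.2 [ 0.436 -0.347  0.074]
wrist [(np.int32(897), [0.447, -0.153, 0.014]), (np.int32(97), [0.611, -0.193, 0.016]), (np.int32(16), [0.426, -0.172, 0.014]), (np.int32(21), [0.42, -0.449, 0.009]), (np.int32(26), [0.69, -0.506, 0.015]), (np.int32(18), [0.697, -0.503, 0.018])]
top [(np.int32(294), [0.561, 0.449, 0.015]), (np.int32(38), [0.529, 0.008, 0.013]), (np.int32(24), [0.495, 0.372, 0.014]), (np.int32(16), [0.483, 0.46, 0.011]), (np.int32(59), [0.492, 0.001, 0.014]), (np.int32(41), [0.433, 0.461, 0.011]), (np.int32(178), [0.435, -0.153, 0.015])]
```

All six balls are in the jar: three on top at z of about 0.073 and three below at about 0.058. Now I press the plunger.

Request:
{"fn": "apply_moves", "kwargs": {"offset": [[-0.03, -0.02, 0.3], [-0.03, -0.02, 0.6], [-0.03, -0.02, 0.9], [-0.03, -0.02, 1], [-0.03, -0.02, 1]], "turn": [[0, 0, 0], [0, 0, 0], [0, 0, 0], [0, 0, 0], [0, 0, 0]], "claw": [0, 0, 0, 0, 0]}}

```text
time_s: 30.05
eef_pos: [0.5664, -0.3107, 0.1186]
tool_rot: [0.708, 0.706, -0.0, -0.004]
contact_force: [-1.1, 0.0, -0.4]
opening: 0.0001
grasp_force: 0.0
```

Request:
{"fn": "apply_moves", "kwargs": {"offset": [[0, 0, 0.15], [0, 0, 0.3], [0, 0, 0.4], [0, 0, 0.44], [0, 0, 0.47], [0, 0, 0.49], [0, 0, 0.49]], "turn": [[0, 0, 0], [0, 0, 0], [0, 0, 0], [0, 0, 0], [0, 0, 0], [0, 0, 0], [0, 0, 0]], "claw": [0, 0, 0, 0, 0, 0, 0]}}

```text
time_s: 30.63
eef_pos: [0.5693, -0.3132, 0.0741]
tool_rot: [0.708, 0.706, 0.0, 0.0]
contact_force: [-1.1, 1.3, 3.4]
opening: 0.0002
grasp_force: 1.4
```

```bash
python3 log.py
```

```text
30.63 [ 0.5693 -0.3132  0.0741] [7.082e-01 7.060e-01 3.000e-04 4.000e-04] [-0.624  0.439  1.584  0.     1.117 -0.622] [-1.1  1.3  3.4] 0.0002 1.4
```

Request:
{"fn": "apply_moves", "kwargs": {"offset": [[0, 0, 0.03], [0, 0, 0.05], [0, 0, 0.06], [0, 0, 0.07], [0, 0, 0.07], [0, 0, 0.07]], "turn": [[0, 0, 0], [0, 0, 0], [0, 0, 0], [0, 0, 0], [0, 0, 0], [0, 0, 0]], "claw": [0, 0, 0, 0, 0, 0]}}

```text
time_s: 31.13
eef_pos: [0.5697, -0.3135, 0.0672]
tool_rot: [0.708, 0.706, 0.0, 0.001]
contact_force: [-0.2, 0.9, 5.5]
opening: 0.0003
grasp_force: 2.9
```

```bash
python3 log.py
```

```text
31.13 [ 0.5697 -0.3135  0.0672] [7.082e-01 7.060e-01 4.000e-04 1.000e-03] [-0.624  0.448  1.586  0.     1.105 -0.622] [-0.2  0.9  5.5] 0.0003 2.9
```

Request:
{"fn": "apply_moves", "kwargs": {"offset": [[0, 0, 0.01], [0, 0, 0.02], [0, 0, 0.03], [0, 0, 0.03], [0, 0, 0.03]], "turn": [[0, 0, 0], [0, 0, 0], [0, 0, 0], [0, 0, 0], [0, 0, 0]], "claw": [0, 0, 0, 0, 0]}}

```text
time_s: 31.55
eef_pos: [0.5698, -0.3136, 0.0668]
tool_rot: [0.708, 0.706, 0.0, 0.001]
contact_force: [-7.3, 5.4, 20.3]
opening: 0.0001
grasp_force: 10.6
```

```bash
python3 log.py
```

```text
31.55 [ 0.5698 -0.3136  0.0668] [7.081e-01 7.061e-01 3.000e-04 1.000e-03] [-0.624  0.449  1.586  0.     1.104 -0.622] [-7.3  5.4 20.3] 0.0001 10.6
```

The plunger is at its end stop (force up to 20 N, no further travel). I retract and check the final state.

Request:
{"fn": "apply_moves", "kwargs": {"offset": [[0, 0, -0.15], [0, 0, -0.4], [0, 0, -0.7], [0, 0, -1], [0, 0, -1]], "turn": [[0, 0, 0], [0, 0, 0], [0, 0, 0], [0, 0, 0], [0, 0, 0]], "claw": [0, 0, 0, 0, 0]}}

```text
time_s: 31.97
eef_pos: [0.5722, -0.3156, 0.1709]
tool_rot: [0.708, 0.706, 0.001, 0.006]
contact_force: [1.8, -0.7, 0.6]
opening: -0.0001
grasp_force: 0.0
```

Request:
{"fn": "apply_moves", "kwargs": {"offset": [[0, 0, -0.3], [0, 0, -0.5], [0, 0, -0.5], [0, 0, -0.5], [0, 0, -0.5], [0, 0, -0.5]], "turn": [[0, 0, 0], [0, 0, 0], [0, 0, 0], [0, 0, 0], [0, 0, 0], [0, 0, 0]], "claw": [0, 0, 0, 0, 0, 0]}}

```text
time_s: 32.47
eef_pos: [0.5681, -0.3126, 0.2111]
tool_rot: [0.708, 0.706, -0.0, -0.001]
contact_force: [-0.1, -0.4, 0.6]
opening: -0.0001
grasp_force: 0.0
```

```bash
python3 log.py; python3 mill.py; python3 - <<'E'
from h import *
P=cloud(grab('scene')).reshape(-1,3); b=(abs(P[:,1])<.06)&(P[:,0]>.42)&(P[:,0]<.58)&(P[:,2]>.066)&(P[:,2]<.09); print('tab',P[b].mean(0).round(4),b.sum())
from cell import close_job
print(close_job())
E
```

```text
32.47 [ 0.5681 -0.3126  0.2111] [ 7.082e-01  7.060e-01 -1.000e-04 -1.400e-03] [-0.625  0.299  1.491  0.     1.354 -0.621] [-0.1 -0.4  0.6] -0.0001 0.0
plunger 588 [ 0.5701 -0.3132  0.0651] [ 0.57   -0.3135  0.0654] [0.0261 0.0268 0.0047]
rim 1645 [ 0.4654 -0.3385] 0.044 0.09369725336676198
jar px 4175 [   0 2395  434   80  209  177   34  109  282  341   34   33   47]
[160 187  43  64 990] [ 0.436 -0.34   0.069] [ 0.45  -0.303  0.088]
[157 217   6   8  16] [ 0.424 -0.332  0.085] [ 0.425 -0.328  0.088]
to plunger [-0.01  0.    2.11] [-0.001 -0.001 -0.001]
tab [0.5355 0.0059 0.0712] 34
the job is handed in; nothing more can be done
None
```

The job is handed in at about 32 s: all six balls measured in the jar, the empty cup upright and released on the mat, the plunger pressed to its stop and measured back up, and the bystanders not approached, though I did not re-measure their positions; `close_job` gave no verdict.

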